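Stack heat-sink carriers in the bonding fixture, press, hang up the tamper

TASK

Bond the heat sinks in the black carrier trays: take the top plate off the bonding fixture, stack every carrier tray on the sprung platen and put the top plate back on top, all pins fully home in the sockets below. Then press squarely down on the top plate with the hand tamper until the sprung platen bottoms out level, hold it there for two seconds, and hang the tamper by its handle on both prongs of the hook stand. Leave the stack seated and the other things on the bench where they are.

Things in the scene. Friction and masses are not known exactly. Their poses are not given: they have to be found in the camera images.
- carrier_1: Carrier tray (may be absent): black open tray with a board and heat sink fixed in it, 60 (x) x 124 (y) x 45 mm high, 0.2 kg. Origin: centre, at pin-tip level. Under the corners, x +-22, y +-54: round-tipped pins 8 mm dia., 9 mm long. Plain side walls x +-30, z 9 to 45: hold it across these 60 mm. Corner posts at the same x, y are open on top (z 43): 11 mm square sockets
- carrier_2: Carrier tray, just like carrier_1; may be absent. Trays fit either way round and in any order. A tray stands on its pins on the bench; stacked and fully home, its floor (underside at its z 9) rests on the side walls of the tray below, so origins lie 36 mm apart in height
- carrier_3: Carrier tray, just like carrier_1; may be absent
- top_plate: flat aluminium top plate of the fixture, 64 (x) x 126 (y) x 12 mm, with the same four pins below as the trays; origin: centre at pin-tip level; underside at z 9, flat top at z 21; 0.2 kg. Held across its 64 mm width. Starts seated in the sockets of the empty fixture. Fits either way round; on a tray its origin is 36 mm above the tray's
- fixture: grey bonding fixture fixed to the bench: housing 104 (x) x 160 (y) x 30 mm under a sprung plate; origin: centre of its underside.
- platen_top (a point): centre of the top face of the fixture's sprung aluminium platen, 66 (x) x 132 (y) x 12 mm, 58 mm above the bench at rest; moves with the platen, z is its normal. Four 11 mm square sockets, 12 mm deep, at x +-22, y +-54. A tray or the top plate seated in it has its origin 9 mm below this point
- platen (a joint): how far the sprung platen is pressed down, m: 0 at rest, 0.010 bottomed out. It yields from about 9 N and bottoms out at about 18 N (the weight of what lies on it included); pressed off centre it rocks, about 6 N m per rad; it springs back when released
- tamper: hand tamper: flat plate 64 (x) x 116 (y) x 8 mm with a bar handle above it, 78 mm high in all, 0.32 kg; origin: centre of its flat underside, z up towards the handle. Stands on its flat face at the start. Same either way round
- tamper_bar (a point): centre of the tamper's handle bar, 69 mm above its underside: a straight black bar along the tamper's y, 14 mm wide (x), 18 mm high, 118 mm long, open below over a span of 98 mm (y +-49) and 52 mm high
- hook: hook stand fixed to the bench; origin: centre of its underside; prongs point along its own -x. Two steel prongs, 8 mm dia., at y +-34, axis 150 mm high, run level from the post (front face x +40, top at 158 mm) to x -46, then turn up to a tip at x -54 (top at 166 mm). Base plate 116 x 96 x 10 mm
- hook_seat (a point): point midway between the two prongs, level with their upper side (154 mm above the bench), at x -12 in the stand's frame: it lies under the middle of the handle bar when the tamper hangs properly; axes as the stand's
- ipa_bottle: white wash bottle with red spout, 179 mm tall: a bystander
- fan_motor_1: round fan motor about 90 mm across: a bystander
- box_lid (a point): point on the flat lid of the closed red parts box that stands fixed on the bench, lid 118 (x) x 176 (y) mm, 48 mm above the bench; the point lies 24 mm nearer the robot than the lid's middle, which keeps the hand clear of the hook prongs: a level place where the top plate can be set down meanwhile

How it is judged:
On the way, in this order (a step that is already met when the one before it is completed fails the run):
1. every carrier tray seated on the platen with the top plate seated on top (horizontal distance between each of carrier_1, carrier_2, carrier_3, top_plate and platen_top below 0.006 m and angle between the x axis of each of carrier_1, carrier_2, carrier_3, top_plate and the x axis of platen_top, either way round below 0.06 rad and angle between the z axis of each of carrier_1, carrier_2, carrier_3, top_plate and the z axis of platen_top, either way round below 0.03 rad and (z of carrier_1 in the frame of platen_top between -0.012 and -0.006 m or z of carrier_1 in the frame of platen_top between 0.024 and 0.03 m or z of carrier_1 in the frame of platen_top between 0.06 and 0.066 m) and (z of carrier_2 in the frame of platen_top between -0.012 and -0.006 m or z of carrier_2 in the frame of platen_top between 0.024 and 0.03 m or z of carrier_2 in the frame of platen_top between 0.06 and 0.066 m) and (z of carrier_3 in the frame of platen_top between -0.012 and -0.006 m or z of carrier_3 in the frame of platen_top between 0.024 and 0.03 m or z of carrier_3 in the frame of platen_top between 0.06 and 0.066 m) and (z of top_plate in the frame of platen_top between 0.06 and 0.066 m or z of top_plate in the frame of platen_top between 0.096 and 0.102 m) and z of top_plate in the frame of carrier_1 above 0.03 m and z of top_plate in the frame of carrier_2 above 0.03 m and z of top_plate in the frame of carrier_3 above 0.03 m), for 0.3 s.
2. platen pressed to its stop, level, with the tamper on the top plate (all of step 1 and value of joint platen above 0.009 m and angle between platen_top's own z axis and vertical below 0.03 rad and contact force between tamper and top_plate above 2 N), for 1 s.
3. tamper hung by its handle on the hook (horizontal distance between tamper_bar and hook_seat below 0.04 m and z of tamper_bar in the frame of hook_seat between 0.003 and 0.015 m and angle between tamper's own z axis and vertical below 0.2 rad and contact force between tamper and hook above 1.5 N), for 0.2 s.
At the end, for the whole second after the job is handed in: Trays and top plate stacked on the platen, pins home (3 mm in height, 6 mm sideways, 0.03 rad level to the platen), top plate uppermost, platen sprung back (under 4 mm), tamper hanging upright by its bar on the prongs (40 mm of the seat, under 0.2 rad), all at rest (all of step 1 and all of step 3 and linear speed of each of carrier_1, carrier_2, carrier_3, top_plate, tamper below 0.03 m/s and value of joint platen below 0.004 m); the robot touches nothing.
It fails at once if ipa_bottle moved more than 3 cm (distance of ipa_bottle from where it was at the start of the episode above 0.03 m).
It fails at once if fan_motor_1 moved more than 3 cm (distance of fan_motor_1 from where it was at the start of the episode above 0.03 m).
Of carrier_1, carrier_2, carrier_3 only 2 to 3 are there at a start; the rules pass over those that are not, and their reading is None.
At some moment in a run one of carrier_1, carrier_2, carrier_3, tamper may be knocked a few centimetres aside while the robot is not near it.
Once in a run the grip may slacken for a moment while it holds something.
It also fails if it takes over 210 s, if anything falls off the work surface, if the arm or the gripper's body presses on something with over 40 N, if the wrist force passes 120 N, or if a joint passes its speed limit or range.

ROBOT

A 6-joint arm with a two-finger parallel gripper is mounted at the origin on a cart in front of the work surface, level with it; the furniture and walls round the work are solid. World frame = base frame: x ahead of the robot, y to its left, z up, the work surface at z = 0. Lengths are in m, angles in rad, forces in N, time in s.
With the tool pointing down it reaches from about 0.425 to 0.95 m from the base axis. Payload 3.5 kg.
Tool frame: the origin (TCP) lies at the very end of the fingers, on their centre line; the grasp point (between the pads) lies 19 mm behind it; x points along the fingers, z is the direction in which the jaws open and shut, and the axes are right-handed (so a half turn about x gives the same grasp; the last joint's range is limited). The gripper opens to 85 mm and grips with 20 to 120 N. Pads are 22 mm wide; open, the fingers measure 114 mm over their backs; the gripper's body (76 mm by 85 mm) begins 54 mm behind the grasp point. The pads swing forward as they close: fully open they stand 13 mm farther back than shut.
Start: joints at [-1.275, 0.286, 1.577, -0, 1.279, -0.15], TCP at [0.291, -0.609, 0.231] pointing down, gripper open.
Joint ranges: [-2.77, 2.77], [-0.9, 2.22], [0.21, 2.48], [-1.53, 4.67], [0.24, 2.81], [-2.84, 2.84]. Speed limits (rad/s): [2.79, 2.79, 3.14, 3.14, 3.14, 3.14].

INTERFACE

Orientations are given as a unit quaternion [x, y, z, w].
In Python, from plant import ctrl, cams gives the robot as it stands.
- The arm moves only by the tool play_rows, never from a script. Its argument "rows" is a list of rows, each a list of 3 entries, a list of its own where there are three numbers: the opening in per cent of the stroke, from 0 (shut) to 100 (fully open), then the shift along the tool's x, y, z in units of 0.3 m (1.0 is 0.3 m), then the turn, a rotation vector about the tool's x, y, z in units of pi/2 rad (1.0 is pi/2 rad). A call has 1 to 10 rows; each row is the pose to reach, as a shift and turn from the pose commanded when the call began, along the tool's axes at that moment; what a row does not reach only later rows make up. A row lasts 1/12 s, in which the tool goes at most 41.7 mm and 7.16 degrees, less where a joint would pass 70% of its speed; a pose out of reach is approached as far as the arm can. A call with a number of a shift or a turn outside -1 to 1 is refused whole. A call with a gripper value outside its range is refused whole. The fingers move at their own pace and stop on an object; "force" is the grip in N (left out, the last holds). Time passes only in rows, so rows that repeat a pose let the fingers close. It gives the time, the measured TCP pose, the force and the opening at its end, in the units of the state.
- ctrl.get_state(): the state, without advancing time (a new reading comes with each control period).
- cams.read_camera(name): name is "side" or "top" or "wrist"; returns a dict with "color" (480x640x3 uint8, red, green, blue), "fx", "fy", "cx", "cy" (pixels), "view" (4x4, takes a point from world to camera coordinates). Camera axes: x right, y down, z forward; pixel columns grow to the right and rows downward; lengths in m; the calibration is good to about 2 mm. A picture is of the moment at which its call begins. There is no depth.
- ctrl.sign_off(): hands the job in, once; it reports no verdict.
The state is a dict: "time": time; "qpos": joint angles; "dq": joint speeds; "joint_efforts": joint torques, N m; "eef_pos": TCP position; "tcp_rot": TCP orientation; "contact_force": force on the tool from outside, world axes, zero at the start; "wrist_torque": the same for the moment, N m; "opening": opening from 0.0 (shut) to 1.0 (fully open).
Only numpy, scipy, OpenCV 4.12 (cv2) and the standard library are available. Lean on these libraries where they do the work, as an engineer would, in place of code of your own. Each camera call takes 0.05 s, during which the arm holds its last target. There are 200 camera calls.

## Working session

There is one attempt and no reset: what is moved stays moved. The work goes in short steps, Python scripts to look and compute and a tool call to move; the robot and the scene stay as the last step left them, time stands still between calls to the robot, and variables do not carry over. Pictures are saved under pics/ and viewed, about 12 in all and at most 16, crops included, and the job is handed in when it is done.

Besides the shell and the picture viewer there is one more tool, called after "Request:" by a JSON object that holds its "method" and its "body", one argument or row to a line. play_rows: Moves the arm, as the interface text tells. Shifts and turns lie within -1 to 1; 1 stands for 0.3 m of shift or pi/2 rad of turn. Its arguments: {"type":"object","properties":{"rows":{"type":"array"},"force":{"type":"number"}},"required":["rows"]}

```bash
ls; mkdir -p pics
python3 - <<'E'
from plant import ctrl,cams
import cv2
print(ctrl.get_state())
for n in("top","side"):
    c=cams.read_camera(n); cv2.imwrite(f"pics/{n}0.png",c["color"][:,:,::-1]); print(n,{k:c[k] for k in("fx","fy","cx","cy","view")})
E
```

```text
pics
{'time': 0.0, 'qpos': array([-1.27500439e+00,  2.87174632e-01,  1.57819922e+00, -2.23464470e-05,
        1.27856978e+00, -1.49999359e-01]), 'dq': array([ 0.00023681,  0.00149516,  0.00115188,  0.00175905,  0.00241609,
       -0.00186951]), 'joint_efforts': array([-6.82493301e-04, -4.05988562e+01, -2.92622244e+01, -1.30491690e-04,
        5.95103993e-03,  7.56261443e-06]), 'eef_pos': array([ 0.29086876, -0.60838304,  0.22992916]), 'tcp_rot': array([ 0.3776389 ,  0.59879274, -0.3765636 ,  0.59752487]), 'contact_force': array([ 0.03358386,  0.10964506, -1.14411931]), 'wrist_torque': array([ 0.00988262,  0.03603398, -0.01029341]), 'opening': 0.996886718596931}
top {'fx': 569.0872722234467, 'fy': 569.0872722234467, 'cx': 319.80173251584256, 'cy': 243.81419974121476, 'view': array([[ 0.02053692, -0.99957974, -0.02045914, -0.05778873],
       [-0.99762139, -0.0191413 , -0.06622068,  0.49220644],
       [ 0.06580123,  0.02177045, -0.99759523,  1.84561582],
       [ 0.        ,  0.        ,  0.        ,  1.        ]])}
side {'fx': 535.6067355441264, 'fy': 535.6067355441264, 'cx': 326.17690643769225, 'cy': 239.63862314098853, 'view': array([[-0.81183637, -0.5834911 ,  0.02144403,  0.38426873],
       [-0.37728681,  0.49619788, -0.78194778,  0.31597631],
       [ 0.44561908, -0.6429042 , -0.62297498,  1.28501788],
       [ 0.        ,  0.        ,  0.        ,  1.        ]])}
```

View pics/top0.png

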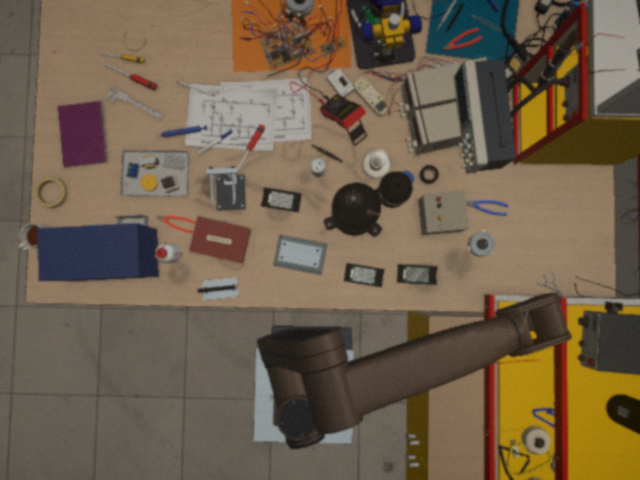

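View pics/side0.png

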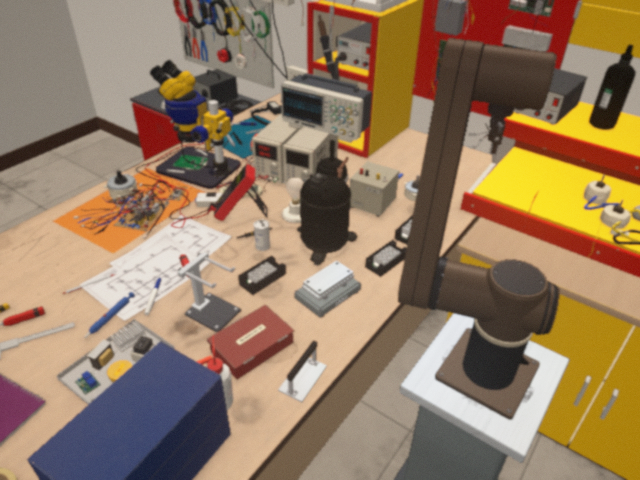

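The top view shows the tamper at (218,289), box lid (220,240), hook (228,188), fixture with plate (300,254), and three trays at (281,200), (364,275) and (417,274). The bottle is at (167,253). The side view agrees.

```bash
cat > h.py <<'E'
import numpy as np, cv2
from scipy.spatial.transform import Rotation as R
from plant import ctrl,cams
def unproj(c,uv,z):
    V=c["view"];Rm=V[:3,:3];o=-Rm.T@V[:3,3]
    d=Rm.T@np.array([(uv[0]-c["cx"])/c["fx"],(uv[1]-c["cy"])/c["fy"],1.])
    return o+d*(z-o[2])/d[2]
def proj(c,p):
    q=c["view"][:3,:3]@np.asarray(p,float)+c["view"][:3,3]
    return np.array([c["fx"]*q[0]/q[2]+c["cx"],c["fy"]*q[1]/q[2]+c["cy"]])
def down(yaw):
    """tool down, jaw axis (tool z) along world yaw"""
    x=np.array([0,0,-1.]);z=np.array([np.cos(yaw),np.sin(yaw),0]);y=np.cross(z,x)
    return R.from_matrix(np.c_[x,y,z])
def plan(p,yaw,frm=None):
    """shift & turn units from the commanded pose (pos,yaw) or measured"""
    s=ctrl.get_state()
    p0,r0=(s["eef_pos"],R.from_quat(s["tcp_rot"])) if frm is None else (np.array(frm[0]),down(frm[1]))
    # choose the half turn nearest
    c=[(r0.inv()*down(yaw+k)).as_rotvec() for k in(0,np.pi)]
    rv=min(c,key=np.linalg.norm)
    sh=r0.inv().apply(np.array(p)-p0)
    print("shift",np.round(sh/.3,4),"turn",np.round(rv/(np.pi/2),4),"dist mm",round(np.linalg.norm(sh)*1e3),"deg",round(np.degrees(np.linalg.norm(rv))))
def where():
    s=ctrl.get_state();r=R.from_quat(s["tcp_rot"]).as_matrix()
    print("t",round(s["time"],2),"p",np.round(s["eef_pos"],4),"yaw",round(np.arctan2(r[1,2],r[0,2]),4),"x",np.round(r[:,0],3),"F",np.round(s["contact_force"],1),"T",np.round(s["wrist_torque"],2),"op",round(s["opening"],3),"q",np.round(s["qpos"],2))
E
python3 - <<'E'
from h import *
where()
c=cams.read_camera("top")
for n,uv,z in[("tamper",(218,289),0.078),("lid",(220,240),.048),("hook",(228,188),.0),("fix",(300,254),.07),("c1",(281,200),.045),("c2",(364,275),.045),("c3",(417,274),.045)]: print(n,np.round(unproj(c,uv,z),3))
im=c["color"][:,:,::-1]
a=cv2.resize(im[165:310,160:440],None,fx=2.8,fy=2.8,interpolation=cv2.INTER_CUBIC); cv2.imwrite("pics/crop1.png",a)
E
```

```text
t 0.1 p [ 0.2909 -0.6084  0.23  ] yaw -1.125 x [-0.001  0.002 -1.   ] F [ 0.3 -0.3 -0.6] T [-0.04  0.01 -0.02] op 0.997 q [-1.28  0.29  1.58  0.    1.28 -0.15]
tamper [0.34  0.269 0.078]
lid [0.497 0.274 0.048]
hook [0.675 0.262 0.   ]
fix [0.456 0.013 0.07 ]
c1 [0.631 0.08  0.045]
c2 [ 0.394 -0.192  0.045]
c3 [ 0.401 -0.361  0.045]
```

View pics/crop1.png

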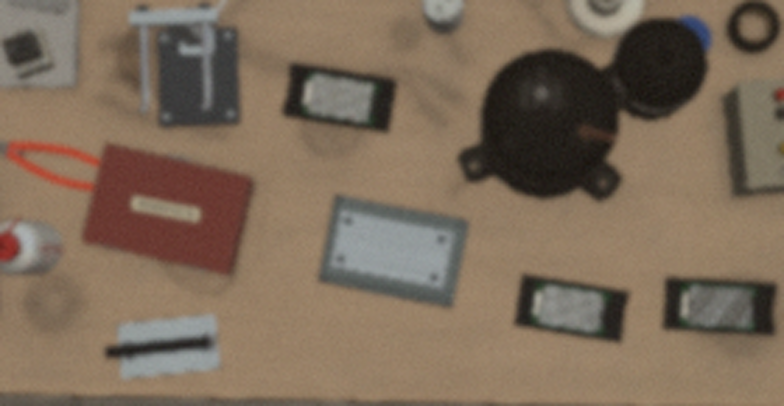

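Run:
```python
from h import *
plan((.40,-.30,.28),-.66); plan((.456,.013,.28),-.19,((.40,-.30,.28),-.66))
```

```text
shift [-0.1643  0.7716 -0.7714] turn [-0.296  -0.0011 -0.0004] dist mm 331 deg 27
shift [ 0.      0.9387 -0.4922] turn [-0.2992  0.      0.    ] dist mm 318 deg 27
```

Request:
{"method": "play_rows", "body": {
  "rows": [
    [100,[-0.164,0.772,-0.771],[-0.296,0,0]],
    [100,[-0.164,0.772,-0.771],[-0.296,0,0]],
    [100,[-0.164,0.772,-0.771],[-0.296,0,0]],
    [100,[-0.164,0.772,-0.771],[-0.296,0,0]],
    [100,[-0.164,0.772,-0.771],[-0.296,0,0]],
    [100,[-0.164,0.772,-0.771],[-0.296,0,0]],
    [100,[-0.164,0.772,-0.771],[-0.296,0,0]],
    [100,[-0.164,0.772,-0.771],[-0.296,0,0]],
    [100,[-0.164,0.772,-0.771],[-0.296,0,0]]
  ]
}}

```text
time: 0.9
eef_pos: [0.4022, -0.2953, 0.2819]
tcp_rot: [0.228, 0.669, -0.227, 0.67]
contact_force: [0.8, -0.5, 0.4]
opening: 1.003
```

Request:
{"method": "play_rows", "body": {
  "rows": [
    [100,[0,0.939,-0.492],[-0.299,0,0]],
    [100,[0,0.939,-0.492],[-0.299,0,0]],
    [100,[0,0.939,-0.492],[-0.299,0,0]],
    [100,[0,0.939,-0.492],[-0.299,0,0]],
    [100,[0,0.939,-0.492],[-0.299,0,0]],
    [100,[0,0.939,-0.492],[-0.299,0,0]],
    [100,[0,0.939,-0.492],[-0.299,0,0]],
    [100,[0,0.939,-0.492],[-0.299,0,0]],
    [100,[0,0.939,-0.492],[-0.299,0,0]],
    [100,[0,0.939,-0.492],[-0.299,0,0]]
  ]
}}

```text
time: 1.73
eef_pos: [0.4563, 0.0135, 0.2802]
tcp_rot: [0.066, 0.704, -0.066, 0.704]
contact_force: [-0.3, -0.6, 0.3]
opening: 0.997
```

Run:
```python
from h import *
where()
c=cams.read_camera("wrist"); V=c["view"]; print("cam",-V[:3,:3].T@V[:3,3], V[2,:3], c["fx"])
im=c["color"][:,:,::-1]; cv2.imwrite("pics/w1.png",im)
```

```text
t 1.73 p [0.4563 0.0135 0.2802] yaw -0.1872 x [-0.001 -0.    -1.   ] F [-0.3 -0.6  0.3] T [-0.05  0.01 -0.01] op 0.997 q [-0.19 -0.25  2.03 -0.    1.36 -0.01]
cam [0.4703833  0.08982641 0.42226152] [-0.05688039 -0.29818014 -0.95281332] 364.4494370800386
```

View pics/w1.png

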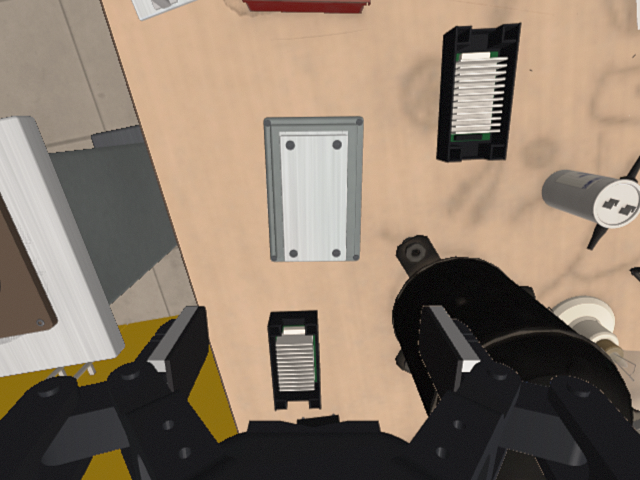

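The wrist view is clear. The plate's four dark pin heads are at (290,145), (337,145), (292,253) and (336,253). One tray is at (480,92), another at (294,360).

```bash
cat >> h.py <<'E'
from scipy.optimize import minimize
def fitbox(c,mask,x0,dims,z0,z1):
    """fit (x,y,yaw) of a box silhouette to convex hull of mask (0/255)"""
    hx,hy=dims[0]/2,dims[1]/2
    n,l,st,_=cv2.connectedComponentsWithStats(mask)
    k=1+np.argmax(st[1:,4]); pts=cv2.findNonZero((l==k).astype(np.uint8))
    hull=cv2.convexHull(pts)[:,0].astype(float)
    S=4
    def poly(p): 
        cs,sn=np.cos(p[2]),np.sin(p[2])
        q=[proj(c,(p[0]+cs*a-sn*b,p[1]+sn*a+cs*b,z)) for a in(-hx,hx) for b in(-hy,hy) for z in(z0,z1)]
        return cv2.convexHull(np.array(q,np.float32))
    h32=hull.astype(np.float32)
    # grow hull by half a pixel (pixel centres -> edges)
    m=h32.mean(0); h32=m+(h32-m)*(1+0.5/np.maximum(np.linalg.norm(h32-m,axis=1,keepdims=True),1))
    h32=cv2.convexHull(h32.astype(np.float32))
    A=cv2.contourArea(h32)
    def f(p):
        P=poly(p);i,_=cv2.intersectConvexConvex(P,h32)
        return 1-i/(A+cv2.contourArea(P)-i)
    best=min((minimize(f,np.array(x0)+[0,0,d],method="Nelder-Mead",options=dict(initial_simplex=np.array(x0)+[0,0,d]+np.array([[0,0,0],[.01,0,0],[0,.01,0],[0,0,.1]]),xatol=1e-5,fatol=1e-6)) for d in(-.1,.1)),key=lambda r:r.fun)
    return best.x,best.fun
def tray(c,x0,z=0,thr=60,r=45):
    u,v=proj(c,(x0[0],x0[1],z+.03)); g=c["color"].max(2)
    corners=[proj(c,(x0[0]+a,x0[1]+b,z+h)) for a in(-.05,.05) for b in(-.085,.085) for h in(0,.045)]
    lo=np.maximum(np.min(corners,0),0).astype(int);hi=np.max(corners,0).astype(int)
    m=np.zeros(g.shape,np.uint8);m[lo[1]:hi[1],lo[0]:hi[0]]=(g[lo[1]:hi[1],lo[0]:hi[0]]<thr)*255
    m=cv2.morphologyEx(m,cv2.MORPH_CLOSE,np.ones((3,3)))
    return fitbox(c,m,x0,(.060,.124),z+.009,z+.045)
def dots(c,centers,z,w=7):
    g=255-c["color"].max(2).astype(float);out=[]
    for u,v in centers:
        u,v=int(round(u)),int(round(v)); p=g[v-w:v+w+1,u-w:u+w+1]; p=np.clip(p-(p.min()+p.max())/2,0,None)
        yy,xx=np.mgrid[v-w:v+w+1,u-w:u+w+1]
        out.append(unproj(c,((p*xx).sum()/p.sum(),(p*yy).sum()/p.sum()),z)[:2])
    out=np.array(out); return out
def rect4(o):
    """o: corners TL,TR,BL,BR in wrist image -> centre, sizes, yaw of y axis minus 90"""
    long=(o[0]+o[1]-o[2]-o[3])/2; short=(o[1]+o[3]-o[0]-o[2])/2
    return o.mean(0),np.linalg.norm(short),np.linalg.norm(long),np.arctan2(long[1],long[0])-np.pi/2,np.arctan2(short[1],short[0])
E
python3 - <<'E'
from h import *
c=cams.read_camera("wrist")
print("plate",rect4(dots(c,[(290,145),(337,145),(292,253),(336,253)],.070)))
print("c1",tray(c,(.631,.08,-.145))); print("c2",tray(c,(.394,-.192,-.14)))
t=cams.read_camera("top")
print("c3",tray(t,(.401,-.361,-.03)))
print("c1t",tray(t,(.631,.08,-.145)))
E
```

```text
plate (array([0.45707011, 0.01811425]), np.float64(0.04385091855864121), np.float64(0.1078162770772418), np.float64(-0.17524104446749655), np.float64(-0.17630310502200242))
c1 (array([ 0.63377756,  0.0837239 , -0.14305789]), np.float64(0.03202624004860566))
c2 (array([ 0.39420101, -0.18927883, -0.16313665]), np.float64(0.04376731997400052))
c3 (array([ 0.40100176, -0.36104341,  0.00086526]), np.float64(0.6351871465025313))
c1t (array([ 0.62320164,  0.03599421, -1.00580686]), np.float64(0.5782920774318621))
```

Run:
```python
from h import *
where()
plan((.457,.018,.10),-.176); plan((.457,.018,.057),-.176)
```

```text
t 1.88 p [0.4564 0.0116 0.2803] yaw -0.1917 x [-0. -0. -1.] F [-0.2  0.3  0.3] T [ 0.02  0.05 -0.04] op 1.003 q [-0.2  -0.25  2.03 -0.    1.36 -0.01]
shift [ 0.6009  0.0216 -0.0017] turn [-0.01   -0.0003  0.0003] dist mm 180 deg 1
shift [ 0.7442  0.0217 -0.0017] turn [-0.01   -0.0003  0.0003] dist mm 223 deg 1
```

Request:
{"method": "play_rows", "body": {
  "rows": [
    [100,[0.3,0.022,-0.002],[-0.01,0,0]],
    [100,[0.6,0.022,-0.002],[-0.01,0,0]],
    [100,[0.6,0.022,-0.002],[-0.01,0,0]],
    [100,[0.6,0.022,-0.002],[-0.01,0,0]],
    [100,[0.6,0.022,-0.002],[-0.01,0,0]],
    [100,[0.65,0.022,-0.002],[-0.01,0,0]],
    [100,[0.7,0.022,-0.002],[-0.01,0,0]],
    [100,[0.744,0.022,-0.002],[-0.01,0,0]],
    [100,[0.744,0.022,-0.002],[-0.01,0,0]],
    [100,[0.744,0.022,-0.002],[-0.01,0,0]]
  ]
}}

```text
time: 2.72
eef_pos: [0.4566, 0.0181, 0.0568]
tcp_rot: [0.062, 0.705, -0.062, 0.704]
contact_force: [-0.4, 0.2, 0.7]
opening: 1.003
```

Request:
{"method": "play_rows", "body": {
  "force": 50,
  "rows": [
    [100,[0,0,0],[0,0,0]],
    [80,[0,0,0],[0,0,0]],
    [70,[0,0,0],[0,0,0]],
    [60,[0,0,0],[0,0,0]],
    [60,[0,0,0],[0,0,0]],
    [60,[0,0,0],[0,0,0]],
    [60,[0,0,0],[0,0,0]]
  ]
}}

```text
time: 3.3
eef_pos: [0.4579, 0.0188, 0.0591]
tcp_rot: [0.061, 0.704, -0.062, 0.705]
contact_force: [-2.5, -1.4, 6.2]
opening: 0.724
```

Run:
```python
from h import *
where()
c=cams.read_camera("wrist"); cv2.imwrite("pics/w2.png",c["color"][:,:,::-1])
```

```text
t 3.3 p [0.4579 0.0188 0.0591] yaw -0.1744 x [ 0.001 -0.001 -1.   ] F [-2.5 -1.4  6.2] T [-0.15  0.48 -0.1 ] op 0.724 q [-0.18  0.03  2.22 -0.    0.89 -0.01]
```

View pics/w2.png

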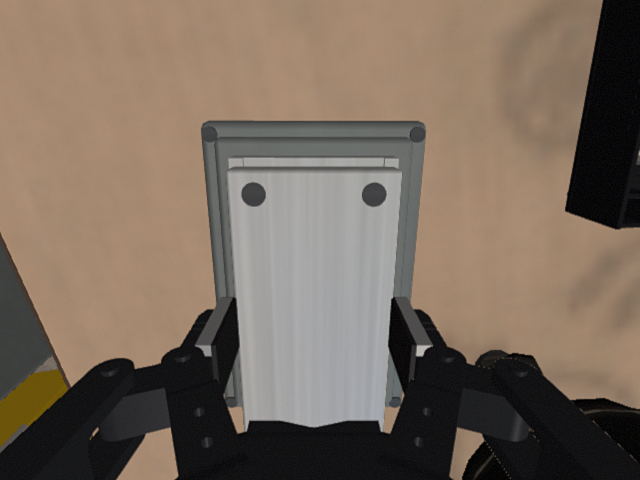

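The plate is between the pads. I'll lift gently and check the force.

Request:
{"method": "play_rows", "body": {
  "rows": [
    [60,[-0.01,0,0],[0,0,0]],
    [60,[-0.02,0,0],[0,0,0]],
    [60,[-0.03,0,0],[0,0,0]],
    [60,[-0.04,0,0],[0,0,0]],
    [60,[-0.06,0,0],[0,0,0]],
    [60,[-0.08,0,0],[0,0,0]],
    [60,[-0.1,0,0],[0,0,0]],
    [60,[-0.1,0,0],[0,0,0]]
  ]
}}

```text
time: 4.02
eef_pos: [0.4583, 0.019, 0.089]
tcp_rot: [0.062, 0.703, -0.062, 0.706]
contact_force: [0.8, -0.5, -1.9]
opening: 0.726
```

Run:
```python
from h import *
where()
P=((.457,.018,.087),-.176)
plan((.457,.018,.20),-.176,P); plan((.474,.280,.20),-.237,((.457,.018,.20),-.176)); plan((.474,.280,.061),-.237,((.474,.280,.20),-.237))
c=cams.read_camera("wrist"); cv2.imwrite("pics/w3.png",c["color"][:,:,::-1])
```

```text
t 4.02 p [0.4583 0.019  0.089 ] yaw -0.1745 x [ 0.003 -0.001 -1.   ] F [ 0.8 -0.5 -1.9] T [-0.01  0.    0.  ] op 0.726 q [-0.18 -0.02  2.21  0.    0.96 -0.01]
shift [-0.3767  0.      0.    ] turn [0. 0. 0.] dist mm 113 deg 0
shift [ 0.      0.8698 -0.0971] turn [0.0388 0.     0.    ] dist mm 263 deg 3
shift [0.4633 0.     0.    ] turn [0. 0. 0.] dist mm 139 deg 0
```

View pics/w3.png

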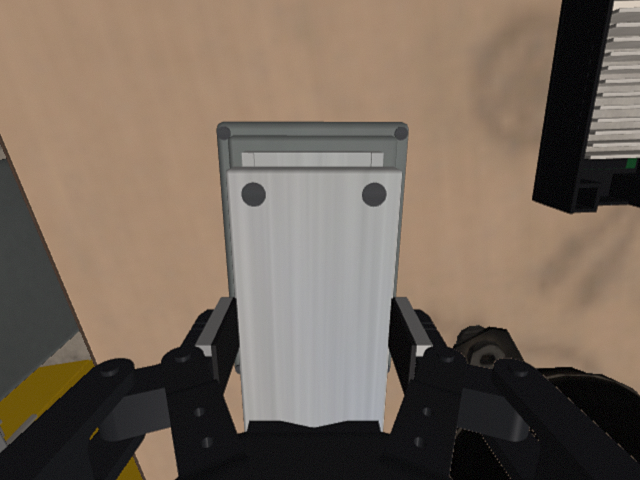

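Plate lifted cleanly. Next I'll carry it to the lid.

Request:
{"method": "play_rows", "body": {
  "rows": [
    [60,[-0.14,0,0],[0,0,0]],
    [60,[-0.28,0,0],[0,0,0]],
    [60,[-0.37,0,0],[0,0,0]],
    [60,[-0.37,0,0],[0,0,0]]
  ]
}}

```text
time: 4.4
eef_pos: [0.4612, 0.0185, 0.2058]
tcp_rot: [0.061, 0.699, -0.062, 0.709]
contact_force: [1.7, -1.4, -1.8]
opening: 0.726
```

Request:
{"method": "play_rows", "body": {
  "rows": [
    [60,[0,0.12,-0.013],[0.005,0,0]],
    [60,[0,0.24,-0.027],[0.01,0,0]],
    [60,[0,0.36,-0.04],[0.016,0,0]],
    [60,[0,0.48,-0.053],[0.02,0,0]],
    [60,[0,0.6,-0.067],[0.025,0,0]],
    [60,[0,0.72,-0.08],[0.03,0,0]],
    [60,[0,0.82,-0.09],[0.036,0,0]],
    [60,[0,0.87,-0.097],[0.039,0,0]],
    [60,[0,0.87,-0.097],[0.039,0,0]],
    [60,[0,0.87,-0.097],[0.039,0,0]]
  ]
}}

```text
time: 5.23
eef_pos: [0.4729, 0.2815, 0.1967]
tcp_rot: [0.082, 0.703, -0.083, 0.701]
contact_force: [-0.1, 0.2, -1.6]
opening: 0.727
```

Run:
```python
from h import *
where()
plan((.474,.280,.059),-.237)
c=cams.read_camera("wrist"); cv2.imwrite("pics/w4.png",c["color"][:,:,::-1])
```

```text
t 5.23 p [0.4729 0.2815 0.1967] yaw -0.2339 x [-0.002 -0.001 -1.   ] F [-0.1  0.2 -1.6] T [ 0.01 -0.04  0.02] op 0.727 q [ 0.35  0.05  1.92 -0.    1.18  0.59]
shift [ 0.459  -0.003   0.0057] turn [ 0.002  -0.0013  0.0013] dist mm 138 deg 0
```

View pics/w4.png

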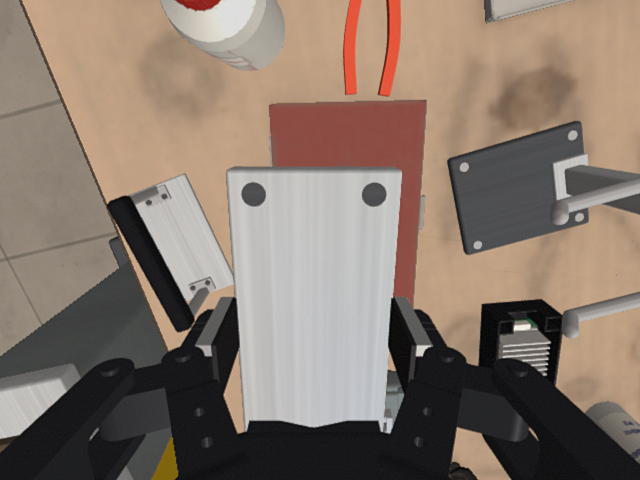

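Lid corners are at (271,104) and (426,100), and the prong tips at (562,213) and (572,323). The tamper is at (175,250).

Run:
```python
from h import *
c=cams.read_camera("wrist")
a,b=[unproj(c,u,.048)[:2] for u in((271,104),(426,100))]; e=b-a; yaw=np.arctan2(e[1],e[0]); print(a,b,np.linalg.norm(e),yaw)
yv=np.array([-np.sin(yaw),np.cos(yaw)]); xv=np.array([np.cos(yaw),np.sin(yaw)])
m=(a+b)/2-yv*.088; print("lid mid",m,"pt",m-.024*xv)
for u in((562,213),(572,323)): print("tip",unproj(c,u,.158))
```

```text
[0.46273027 0.37675332] [0.57601171 0.35249445] 0.11584980207166296 -0.2109605948616966
lid mid [0.50094386 0.27857482] pt [0.47747593 0.28360041]
tip [0.60352711 0.28435442 0.158     ]
tip [0.60702757 0.21830399 0.158     ]
```

Request:
{"method": "play_rows", "body": {
  "rows": [
    [60,[0.13,0.008,0.012],[0,0,0]],
    [60,[0.26,0.008,0.012],[0,0,0]],
    [60,[0.36,0.008,0.012],[0,0,0]],
    [60,[0.41,0.008,0.012],[0,0,0]],
    [60,[0.43,0.008,0.012],[0,0,0]],
    [60,[0.445,0.008,0.012],[0,0,0]],
    [60,[0.454,0.008,0.012],[0,0,0]],
    [60,[0.461,0.008,0.012],[0,0,0]],
    [60,[0.461,0.008,0.012],[0,0,0]]
  ]
}}

```text
time: 6.08
eef_pos: [0.4788, 0.2829, 0.0613]
tcp_rot: [0.084, 0.701, -0.083, 0.703]
contact_force: [-0.4, -0.0, -2.1]
opening: 0.73
```

Run:
```python
from h import *
where()
```

```text
t 6.08 p [0.4788 0.2829 0.0613] yaw -0.2362 x [ 0.002  0.001 -1.   ] F [-0.4 -0.  -2.1] T [0.04 0.01 0.02] op 0.73 q [ 0.35  0.23  1.99 -0.    0.92  0.59]
```

Now lower 3 mm more, release, and rise 200 mm.

Request:
{"method": "play_rows", "body": {
  "rows": [
    [60,[0.006,0,0],[0,0,0]],
    [60,[0.011,0,0],[0,0,0]],
    [60,[0.011,0,0],[0,0,0]],
    [80,[0.011,0,0],[0,0,0]],
    [100,[0.011,0,0],[0,0,0]],
    [100,[0.011,0,0],[0,0,0]],
    [100,[0.011,0,0],[0,0,0]],
    [100,[-0.05,0,0],[0,0,0]],
    [100,[-0.15,0,0],[0,0,0]],
    [100,[-0.28,0,0],[0,0,0]]
  ]
}}

```text
time: 6.92
eef_pos: [0.4755, 0.2818, 0.1416]
tcp_rot: [0.082, 0.705, -0.084, 0.7]
contact_force: [-0.6, -0.4, -0.4]
opening: 1.0
```

Run:
```python
from h import *
where()
# c1 approach
plan((.606,.16,.25),-.16); plan((.633,.083,.22),-.143,((.606,.16,.25),-.16))
```

```text
t 6.92 p [0.4755 0.2818 0.1416] yaw -0.236 x [-0.007 -0.003 -1.   ] F [-0.6 -0.4 -0.4] T [ 0.03 -0.02  0.03] op 1.0 q [0.35 0.12 1.95 0.   1.08 0.59]
shift [-0.3635 -0.2946  0.5157] turn [-0.0484 -0.0041  0.0025] dist mm 209 deg 4
shift [ 0.1    -0.239   0.1297] turn [-0.0108  0.      0.    ] dist mm 87 deg 1
```

Request:
{"method": "play_rows", "body": {
  "rows": [
    [100,[-0.13,-0.03,0],[0,0,0]],
    [100,[-0.25,-0.1,0.05],[-0.02,0,0]],
    [100,[-0.25,-0.2,0.13],[-0.03,0,0]],
    [100,[-0.25,-0.28,0.24],[-0.059,0,0]],
    [100,[-0.25,-0.36,0.36],[-0.059,0,0]],
    [100,[-0.25,-0.44,0.48],[-0.059,0,0]],
    [100,[-0.25,-0.5,0.6],[-0.059,0,0]],
    [100,[-0.25,-0.522,0.666],[-0.059,0,0]],
    [100,[-0.25,-0.522,0.666],[-0.059,0,0]],
    [100,[-0.25,-0.522,0.666],[-0.059,0,0]]
  ]
}}

```text
time: 7.75
eef_pos: [0.6358, 0.0829, 0.2183]
tcp_rot: [0.051, 0.706, -0.051, 0.705]
contact_force: [-0.9, -0.3, 0.0]
opening: 1.0
```

Request:
{"method": "play_rows", "body": {
  "rows": [
    [100,[0,0,0],[0,0,0]],
    [100,[0,0,0],[0,0,0]]
  ]
}}

```text
time: 7.92
eef_pos: [0.6345, 0.0849, 0.2188]
tcp_rot: [0.05, 0.706, -0.05, 0.705]
contact_force: [-0.6, 0.6, 0.3]
opening: 1.001
```

Run:
```python
from h import *
where()
c=cams.read_camera("wrist"); cv2.imwrite("pics/w5.png",c["color"][:,:,::-1])
print(tray(c,(.6338,.0837,-.143)))
```

```text
t 7.92 p [0.6345 0.0849 0.2188] yaw -0.1418 x [-0.001  0.    -1.   ] F [-0.6  0.6  0.3] T [-0.04  0.03  0.02] op 1.001 q [-0.03  0.22  1.68  0.    1.24  0.12]
(array([ 0.63472197,  0.08415933, -0.14262822]), np.float64(0.02957801308410346))
```

View pics/w5.png

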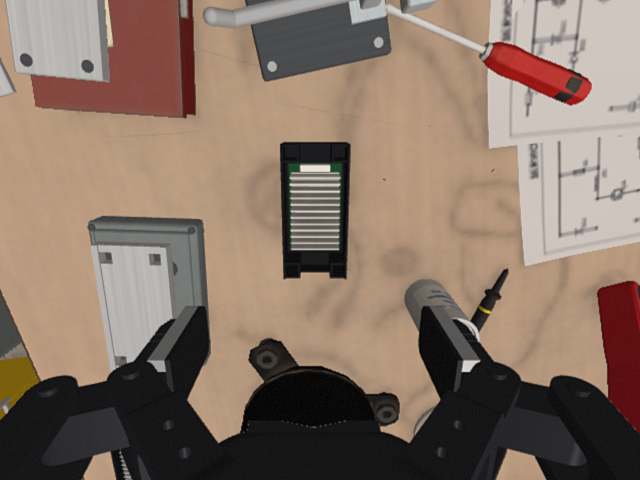

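Tray 1 is at (315,210) in the image, and the fit agrees with the earlier one within 1 mm. Descending to grip.

Request:
{"method": "play_rows", "body": {
  "rows": [
    [100,[0.13,-0.002,0],[0,0,0]],
    [100,[0.26,-0.002,0],[0,0,0]],
    [100,[0.39,-0.002,0],[0,0,0]],
    [100,[0.5,-0.002,0],[0,0,0]],
    [100,[0.6,-0.002,0],[0,0,0]],
    [100,[0.66,-0.002,0],[0,0,0]],
    [100,[0.695,-0.002,0],[0,0,0]],
    [100,[0.695,-0.002,0],[0,0,0]],
    [100,[0.695,-0.002,0],[0,0,0]]
  ]
}}

```text
time: 8.72
eef_pos: [0.6355, 0.0838, 0.0111]
tcp_rot: [0.05, 0.705, -0.05, 0.706]
contact_force: [-0.6, -0.0, -0.0]
opening: 1.002
```

Request:
{"method": "play_rows", "body": {
  "force": 50,
  "rows": [
    [85,[0,0,0],[0,0,0]],
    [75,[0,0,0],[0,0,0]],
    [65,[0,0,0],[0,0,0]],
    [55,[0,0,0],[0,0,0]],
    [55,[0,0,0],[0,0,0]],
    [55,[0,0,0],[0,0,0]],
    [55,[0,0,0],[0,0,0]]
  ]
}}

```text
time: 9.3
eef_pos: [0.6375, 0.0832, 0.0131]
tcp_rot: [0.051, 0.704, -0.05, 0.707]
contact_force: [0.4, -0.2, 6.5]
opening: 0.693
```

Run:
```python
from h import *
where()
```

```text
t 9.3 p [0.6375 0.0832 0.0131] yaw -0.1432 x [ 0.005  0.    -1.   ] F [ 0.4 -0.2  6.5] T [0.13 0.02 0.02] op 0.693 q [-0.03  0.47  1.78  0.    0.89  0.12]
```

Request:
{"method": "play_rows", "body": {
  "rows": [
    [55,[-0.05,0,0],[0,0,0]],
    [55,[-0.15,0,0],[0,0,0]],
    [55,[-0.28,0,0],[0,0,0]],
    [55,[-0.4,-0.02,-0.04],[0.003,0,0]],
    [55,[-0.4,-0.08,-0.15],[0.006,0,0]],
    [55,[-0.4,-0.14,-0.26],[0.01,0,0]],
    [55,[-0.4,-0.2,-0.37],[0.014,0,0]],
    [55,[-0.4,-0.25,-0.47],[0.018,0,0]],
    [55,[-0.4,-0.29,-0.54],[0.021,0,0]],
    [55,[-0.4,-0.3,-0.563],[0.021,0,0]]
  ]
}}

```text
time: 10.13
eef_pos: [0.4511, 0.018, 0.1293]
tcp_rot: [0.063, 0.706, -0.063, 0.703]
contact_force: [0.5, 1.3, -1.2]
opening: 0.692
```

Request:
{"method": "play_rows", "body": {
  "rows": [
    [55,[0,0,0],[0,0,0]],
    [55,[0,0,0],[0,0,0]],
    [55,[0,0,0],[0,0,0]],
    [55,[0,0,0],[0,0,0]]
  ]
}}

```text
time: 10.47
eef_pos: [0.4567, 0.0184, 0.131]
tcp_rot: [0.062, 0.704, -0.062, 0.705]
contact_force: [-0.7, -0.1, -1.9]
opening: 0.693
```

Run:
```python
from h import *
where(); plan((.4575,.0180,.090),-.1755)
c=cams.read_camera("wrist"); cv2.imwrite("pics/w6.png",c["color"][:,:,::-1])
```

```text
t 10.47 p [0.4567 0.0184 0.131 ] yaw -0.1758 x [ 0.001  0.    -1.   ] F [-0.7 -0.1 -1.9] T [-0.04  0.01 -0.01] op 0.693 q [-0.18 -0.09  2.18  0.    1.05 -0.01]
shift [ 0.1365 -0.0008  0.0028] turn [-0.0002  0.0006 -0.0001] dist mm 41 deg 0
```

View pics/w6.png

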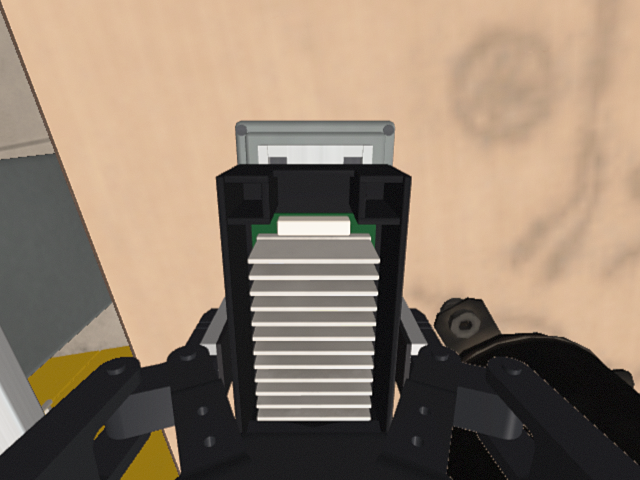

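The tray is centred over the fixture (tray mid column 314, fixture mid 315), and the far sockets peek out at (278,160) and (353,160). Lowering.

Request:
{"method": "play_rows", "body": {
  "rows": [
    [55,[0.08,-0.001,0.003],[0,0,0]],
    [55,[0.14,-0.001,0.003],[0,0,0]],
    [55,[0.17,-0.001,0.003],[0,0,0]],
    [55,[0.185,-0.001,0.003],[0,0,0]],
    [55,[0.2,-0.001,0.003],[0,0,0]],
    [55,[0.21,-0.001,0.003],[0,0,0]],
    [55,[0.22,-0.001,0.003],[0,0,0]],
    [55,[0.23,-0.001,0.003],[0,0,0]],
    [55,[0.23,-0.001,0.003],[0,0,0]],
    [55,[0.23,-0.001,0.003],[0,0,0]]
  ]
}}

```text
time: 11.35
eef_pos: [0.4571, 0.0176, 0.0624]
tcp_rot: [0.062, 0.704, -0.062, 0.705]
contact_force: [-0.6, 0.8, 0.3]
opening: 0.693
```

Run:
```python
from h import *
where()
```

```text
t 11.35 p [0.4571 0.0176 0.0624] yaw -0.1763 x [ 0.002 -0.    -1.   ] F [-0.6  0.8  0.3] T [ 0.06 -0.01  0.05] op 0.693 q [-0.18  0.02  2.22  0.    0.9  -0.01]
```

Seated: z is at home height and its weight has come off the hand. Release and rise.

Request:
{"method": "play_rows", "body": {
  "rows": [
    [75,[0,0,0],[0,0,0]],
    [100,[0,0,0],[0,0,0]],
    [100,[0,0,0],[0,0,0]],
    [100,[0,0,0],[0,0,0]],
    [100,[-0.06,0,0],[0,0,0]],
    [100,[-0.18,0,0],[0,0,0]],
    [100,[-0.31,0,0],[0,0,0]],
    [100,[-0.44,0,0],[0,0,0]],
    [100,[-0.56,0,0],[0,0,0]],
    [100,[-0.56,0,0],[0,0,0]]
  ]
}}

```text
time: 12.18
eef_pos: [0.4606, 0.0171, 0.2387]
tcp_rot: [0.062, 0.699, -0.063, 0.71]
contact_force: [1.2, 0.3, 1.3]
opening: 0.997
```

Request:
{"method": "play_rows", "body": {
  "rows": [
    [100,[0,0,0],[0,0,0]],
    [100,[0,0,0],[0,0,0]]
  ]
}}

```text
time: 12.35
eef_pos: [0.4558, 0.0178, 0.2289]
tcp_rot: [0.062, 0.705, -0.062, 0.704]
contact_force: [-0.5, -0.1, -0.8]
opening: 1.002
```

Run:
```python
from h import *
where()
c=cams.read_camera("wrist"); cv2.imwrite("pics/w7.png",c["color"][:,:,::-1])
print("stack",tray(c,(.457,.018,-.176),.049)); r,_=tray(c,(.394,-.189,-.16)); print("c2",r,_)
plan((.396,-.189,.22),-.163);
```

```text
t 12.35 p [0.4558 0.0178 0.2289] yaw -0.1763 x [-0.001  0.    -1.   ] F [-0.5 -0.1 -0.8] T [-0.01 -0.02 -0.  ] op 1.002 q [-0.18 -0.21  2.1   0.    1.26 -0.01]
stack (array([ 0.45638299,  0.01800457, -0.17563192]), np.float64(0.020324407241105735))
c2 [ 0.39673117 -0.21373965  0.35005122] 0.45032029605523594
shift [ 0.0265 -0.7138 -0.0735] turn [-0.0085 -0.0018 -0.    ] dist mm 215 deg 1
```

View pics/w7.png

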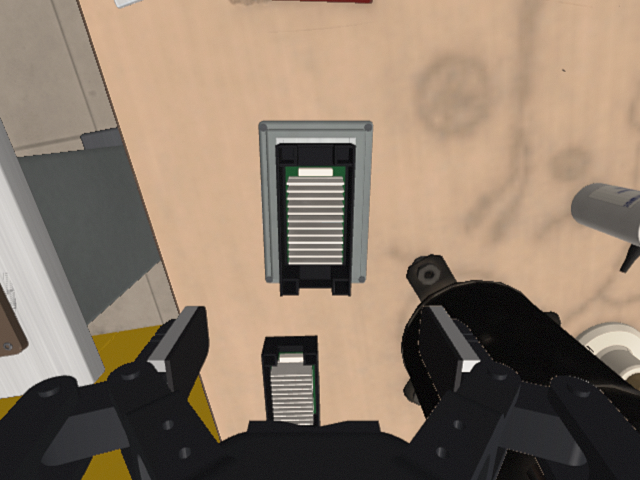

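The tray sits squarely on the platen at (315,218). On to tray 2.

Request:
{"method": "play_rows", "body": {
  "rows": [
    [100,[0.01,-0.13,-0.01],[0,0,0]],
    [100,[0.01,-0.26,-0.02],[0,0,0]],
    [100,[0.01,-0.39,-0.04],[0,0,0]],
    [100,[0.02,-0.52,-0.05],[-0.008,0,0]],
    [100,[0.026,-0.63,-0.07],[-0.008,0,0]],
    [100,[0.026,-0.714,-0.073],[-0.008,0,0]],
    [100,[0.026,-0.714,-0.073],[-0.008,0,0]],
    [100,[0.026,-0.714,-0.073],[-0.008,0,0]],
    [100,[0.026,-0.714,-0.073],[-0.008,0,0]]
  ]
}}

```text
time: 13.15
eef_pos: [0.3965, -0.1884, 0.2201]
tcp_rot: [0.059, 0.706, -0.057, 0.704]
contact_force: [1.0, 1.1, -0.0]
opening: 1.005
```

Run:
```python
from h import *
where()
c=cams.read_camera("wrist"); cv2.imwrite("pics/w8.png",c["color"][:,:,::-1])
r,e=tray(c,(.394,-.189,-.16)); print("c2",r,e); plan((r[0],r[1],.011),r[2])
print("c3",tray(c,(.401,-.361,-.03)))
```

```text
t 13.15 p [ 0.3965 -0.1884  0.2201] yaw -0.1641 x [-0.002  0.003 -1.   ] F [ 1.   1.1 -0. ] T [0.02 0.01 0.02] op 1.005 q [-0.68 -0.25  2.14  0.    1.25 -0.51]
c2 [ 0.39356669 -0.18924933 -0.14653843] 0.03923721478075526
shift [ 0.6981 -0.0065 -0.0086] turn [-0.0104 -0.0014 -0.001 ] dist mm 209 deg 1
c3 (array([ 0.39913952, -0.36040707, -0.03877239]), np.float64(0.04456331571182914))
```

Request:
{"method": "play_rows", "body": {
  "rows": [
    [100,[0.13,-0.006,-0.009],[-0.01,0,0]],
    [100,[0.26,-0.006,-0.009],[-0.01,0,0]],
    [100,[0.39,-0.006,-0.009],[-0.01,0,0]],
    [100,[0.5,-0.006,-0.009],[-0.01,0,0]],
    [100,[0.6,-0.006,-0.009],[-0.01,0,0]],
    [100,[0.66,-0.006,-0.009],[-0.01,0,0]],
    [100,[0.698,-0.006,-0.009],[-0.01,0,0]],
    [100,[0.698,-0.006,-0.009],[-0.01,0,0]],
    [100,[0.698,-0.006,-0.009],[-0.01,0,0]]
  ]
}}

```text
time: 13.95
eef_pos: [0.394, -0.1892, 0.0117]
tcp_rot: [0.052, 0.706, -0.051, 0.705]
contact_force: [-0.1, 0.2, -0.3]
opening: 1.0
```

Request:
{"method": "play_rows", "body": {
  "force": 50,
  "rows": [
    [85,[0,0,0],[0,0,0]],
    [75,[0,0,0],[0,0,0]],
    [65,[0,0,0],[0,0,0]],
    [55,[0,0,0],[0,0,0]],
    [55,[0,0,0],[0,0,0]],
    [55,[0,0,0],[0,0,0]],
    [55,[0,0,0],[0,0,0]]
  ]
}}

```text
time: 14.53
eef_pos: [0.3957, -0.1916, 0.0139]
tcp_rot: [0.052, 0.704, -0.053, 0.706]
contact_force: [0.9, 0.6, 6.8]
opening: 0.695
```

Run:
```python
from h import *
where(); plan((.4575,.018,.16),-.1755)
```

```text
t 14.53 p [ 0.3957 -0.1916  0.0139] yaw -0.1482 x [ 0.003 -0.002 -1.   ] F [0.9 0.6 6.8] T [ 0.14 -0.24  0.05] op 0.695 q [-0.68  0.08  2.27  0.    0.78 -0.54]
shift [-0.4879  0.7207  0.1024] turn [0.0173 0.0023 0.001 ] dist mm 263 deg 2
```

Request:
{"method": "play_rows", "body": {
  "rows": [
    [55,[-0.05,0,0],[0,0,0]],
    [55,[-0.15,0,0],[0,0,0]],
    [55,[-0.28,0,0],[0,0,0]],
    [55,[-0.41,0.05,0.01],[0.005,0,0]],
    [55,[-0.488,0.16,0.02],[0.01,0,0]],
    [55,[-0.488,0.28,0.04],[0.015,0,0]],
    [55,[-0.488,0.4,0.06],[0.017,0,0]],
    [55,[-0.488,0.52,0.08],[0.017,0,0]],
    [55,[-0.488,0.63,0.1],[0.017,0,0]],
    [55,[-0.488,0.718,0.107],[0.017,0,0]]
  ]
}}

```text
time: 15.37
eef_pos: [0.4571, 0.02, 0.158]
tcp_rot: [0.061, 0.705, -0.061, 0.704]
contact_force: [0.1, -1.4, -1.9]
opening: 0.695
```

Request:
{"method": "play_rows", "body": {
  "rows": [
    [55,[0,0,0],[0,0,0]],
    [55,[0,0,0],[0,0,0]],
    [55,[0,0,0],[0,0,0]],
    [55,[0,0,0],[0,0,0]]
  ]
}}

```text
time: 15.7
eef_pos: [0.4571, 0.0169, 0.1582]
tcp_rot: [0.062, 0.705, -0.062, 0.704]
contact_force: [0.7, 0.4, -1.1]
opening: 0.692
```

```bash
cat >> h.py <<'E'
def inhand(c,ref="pics/w6.png"):
    """pixel shift of held tray relative to tray 1's picture"""
    a=cv2.cvtColor(cv2.imread(ref),cv2.COLOR_BGR2GRAY)[172:300,222:406]; b=cv2.cvtColor(c["color"],cv2.COLOR_RGB2GRAY)[130:345,190:440]
    r=cv2.matchTemplate(b,a,cv2.TM_CCOEFF_NORMED); _,s,_,l=cv2.minMaxLoc(r)
    print("inhand du,dv",l[0]+190-222,l[1]+130-172,"score",round(s,3))
E
python3 - <<'E'
from h import *
where(); plan((.4575,.018,.098),-.1755)
c=cams.read_camera("wrist"); cv2.imwrite("pics/w9.png",c["color"][:,:,::-1]); inhand(c)
E
```

```text
t 15.7 p [0.4571 0.0169 0.1582] yaw -0.1759 x [-0.001 -0.    -1.   ] F [ 0.7  0.4 -1.1] T [ 0.06 -0.02 -0.01] op 0.692 q [-0.19 -0.13  2.16 -0.    1.11 -0.01]
shift [0.2006 0.0039 0.001 ] turn [-0.0002 -0.0008  0.0003] dist mm 60 deg 0
inhand du,dv 0 -4 score 0.99
```

Request:
{"method": "play_rows", "body": {
  "rows": [
    [55,[0.06,-0.002,0],[0,0,0]],
    [55,[0.11,-0.002,0],[0,0,0]],
    [55,[0.14,-0.002,0],[0,0,0]],
    [55,[0.155,-0.002,0],[0,0,0]],
    [55,[0.17,-0.002,0],[0,0,0]],
    [55,[0.18,-0.002,0],[0,0,0]],
    [55,[0.19,-0.002,0],[0,0,0]],
    [55,[0.2,-0.002,0],[0,0,0]],
    [55,[0.2,-0.002,0],[0,0,0]],
    [55,[0.2,-0.002,0],[0,0,0]]
  ]
}}

```text
time: 16.58
eef_pos: [0.458, 0.0171, 0.0992]
tcp_rot: [0.062, 0.704, -0.062, 0.705]
contact_force: [-0.0, -0.2, -1.4]
opening: 0.691
```

Run:
```python
from h import *
where()
```

```text
t 16.58 p [0.458  0.0171 0.0992] yaw -0.1745 x [ 0.001 -0.    -1.   ] F [-0.  -0.2 -1.4] T [-0.03 -0.19  0.01] op 0.691 q [-0.18 -0.04  2.2  -0.    0.98 -0.01]
```

Request:
{"method": "play_rows", "body": {
  "rows": [
    [55,[0.005,0,0],[0,0,0]],
    [55,[0.005,0,0],[0,0,0]],
    [75,[0.005,0,0],[0,0,0]],
    [100,[0.005,0,0],[0,0,0]],
    [100,[0,0,0],[0,0,0]],
    [100,[-0.06,0,0],[0,0,0]],
    [100,[-0.18,0,0],[0,0,0]],
    [100,[-0.31,0,0],[0,0,0]],
    [100,[-0.42,0,0],[0,0,0]],
    [100,[-0.42,0,0],[0,0,0]]
  ]
}}

```text
time: 17.42
eef_pos: [0.4617, 0.0165, 0.2331]
tcp_rot: [0.061, 0.699, -0.062, 0.71]
contact_force: [0.2, -1.1, 0.7]
opening: 1.002
```

Request:
{"method": "play_rows", "body": {
  "rows": [
    [100,[0,0,0],[0,0,0]],
    [100,[0,0,0],[0,0,0]],
    [100,[0,0,0],[0,0,0]]
  ]
}}

```text
time: 17.67
eef_pos: [0.4565, 0.0173, 0.2229]
tcp_rot: [0.062, 0.706, -0.062, 0.703]
contact_force: [-0.3, 0.3, -0.3]
opening: 0.998
```

Run:
```python
from h import *
where()
c=cams.read_camera("wrist"); cv2.imwrite("pics/w10.png",c["color"][:,:,::-1])
hx,hy=.03,.062
# both trays as one silhouette
corners=tray(c,(.457,.018,-.176),.085); print("upper only",corners)
g=c["color"].max(2); m=np.zeros(g.shape,np.uint8); m[100:330,240:400]=(g[100:330,240:400]<60)*255
print("both",fitbox(c,cv2.morphologyEx(m,cv2.MORPH_CLOSE,np.ones((3,3))),(.457,.018,-.176),(.06,.124),.058,.130))
plan((.401,-.355,.22),-.039)
```

```text
t 17.67 p [0.4565 0.0173 0.2229] yaw -0.1747 x [-0.003  0.001 -1.   ] F [-0.3  0.3 -0.3] T [ 0.   -0.04 -0.05] op 0.998 q [-0.18 -0.2   2.1   0.    1.25 -0.01]
upper only (array([ 0.45770979,  0.01944836, -0.17381811]), np.float64(0.01723935871896065))
both (array([ 0.45791749,  0.01829983, -0.17039162]), np.float64(0.026302864904675816))
shift [ 0.0087 -1.2543  0.0337] turn [-0.0864 -0.0024 -0.0002] dist mm 376 deg 8
```

View pics/w10.png

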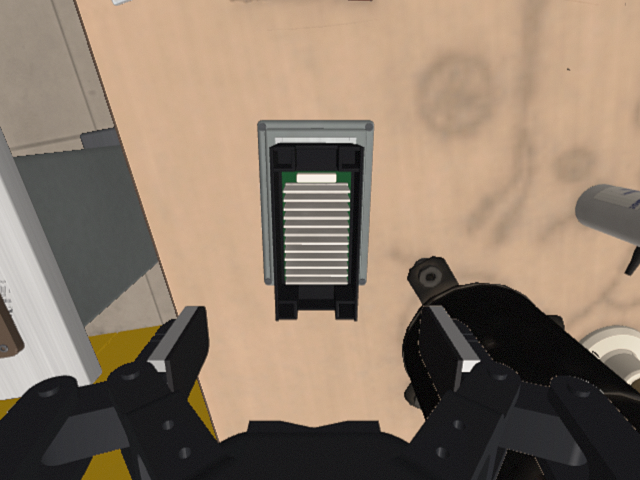

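Both trays are stacked and aligned. On to tray 3.

Request:
{"method": "play_rows", "body": {
  "rows": [
    [100,[0,-0.13,0.003],[-0.01,0,0]],
    [100,[0,-0.26,0.006],[-0.03,0,0]],
    [100,[0,-0.39,0.01],[-0.05,0,0]],
    [100,[0,-0.52,0.013],[-0.07,0,0]],
    [100,[0,-0.65,0.017],[-0.087,0,0]],
    [100,[0,-0.78,0.02],[-0.087,0,0]],
    [100,[0,-0.9,0.024],[-0.087,0,0]],
    [100,[0,-0.97,0.026],[-0.087,0,0]],
    [100,[0,-0.97,0.026],[-0.087,0,0]]
  ]
}}

```text
time: 18.47
eef_pos: [0.4133, -0.2741, 0.223]
tcp_rot: [0.015, 0.708, -0.015, 0.706]
contact_force: [-0.3, 0.1, -0.5]
opening: 1.002
```

Run:
```python
from h import *
where()
c=cams.read_camera("wrist")
r,e=tray(c,(.399,-.360,-.04)); print("c3",r,e); plan((r[0],r[1],.22),r[2])
```

```text
t 18.47 p [ 0.4133 -0.2741  0.223 ] yaw -0.0428 x [-0.002  0.001 -1.   ] F [-0.3  0.1 -0.5] T [-0.    0.03  0.04] op 1.002 q [-0.79 -0.11  2.01 -0.    1.24 -0.75]
c3 [ 0.39965885 -0.36084506 -0.04330426] 0.042879949224317704
shift [ 0.0092 -0.2977 -0.0342] turn [ 0.001  -0.0016 -0.0015] dist mm 90 deg 0
```

Request:
{"method": "play_rows", "body": {
  "rows": [
    [100,[0.009,-0.12,-0.014],[0,0,0]],
    [100,[0.009,-0.22,-0.025],[0,0,0]],
    [100,[0.009,-0.298,-0.034],[0,0,0]],
    [100,[0.009,-0.298,-0.034],[0,0,0]],
    [100,[0.009,-0.298,-0.034],[0,0,0]],
    [100,[0.009,-0.298,-0.034],[0,0,0]]
  ]
}}

```text
time: 19.02
eef_pos: [0.4012, -0.358, 0.221]
tcp_rot: [0.014, 0.707, -0.012, 0.707]
contact_force: [-0.0, 0.3, -0.2]
opening: 1.0
```

Run:
```python
from h import *
where()
c=cams.read_camera("wrist")
r,e=tray(c,(.399,-.360,-.04)); print("c3",r,e); plan((r[0],r[1],.011),r[2])
```

```text
t 19.02 p [ 0.4012 -0.358   0.221 ] yaw -0.037 x [-0.001  0.002 -1.   ] F [-0.   0.3 -0.2] T [-0.   -0.03  0.05] op 1.0 q [-0.92 -0.01  1.92  0.    1.23 -0.88]
c3 [ 0.39954246 -0.36022318 -0.04916889] 0.029155868484299186
shift [ 0.701  -0.009  -0.0052] turn [ 0.0081 -0.0005 -0.0011] dist mm 210 deg 1
```

Request:
{"method": "play_rows", "body": {
  "rows": [
    [100,[0.13,-0.006,-0.005],[0.008,0,0]],
    [100,[0.26,-0.006,-0.005],[0.008,0,0]],
    [100,[0.39,-0.006,-0.005],[0.008,0,0]],
    [100,[0.5,-0.006,-0.005],[0.008,0,0]],
    [100,[0.6,-0.006,-0.005],[0.008,0,0]],
    [100,[0.66,-0.006,-0.005],[0.008,0,0]],
    [100,[0.7,-0.006,-0.005],[0.008,0,0]],
    [100,[0.7,-0.006,-0.005],[0.008,0,0]],
    [100,[0.7,-0.006,-0.005],[0.008,0,0]]
  ]
}}

```text
time: 19.82
eef_pos: [0.4, -0.3609, 0.0123]
tcp_rot: [0.018, 0.707, -0.017, 0.707]
contact_force: [0.0, -0.3, 0.6]
opening: 1.0
```

Request:
{"method": "play_rows", "body": {
  "force": 50,
  "rows": [
    [85,[0,0,0],[0,0,0]],
    [75,[0,0,0],[0,0,0]],
    [65,[0,0,0],[0,0,0]],
    [55,[0,0,0],[0,0,0]],
    [55,[0,0,0],[0,0,0]],
    [55,[0,0,0],[0,0,0]],
    [55,[0,0,0],[0,0,0]]
  ]
}}

```text
time: 20.4
eef_pos: [0.401, -0.363, 0.0142]
tcp_rot: [0.017, 0.706, -0.019, 0.708]
contact_force: [1.2, 0.9, 7.4]
opening: 0.695
```

Run:
```python
from h import *
where(); s=ctrl.get_state()["eef_pos"]; plan((s[0]+.025,s[1]+.17,.19),-.10); plan((.4575,.0165,.19),-.1755,((s[0]+.025,s[1]+.17,.19),-.10))
```

```text
t 20.4 p [ 0.401  -0.363   0.0142] yaw -0.0508 x [ 0.003 -0.003 -1.   ] F [1.2 0.9 7.4] T [ 0.11 -0.23  0.07] op 0.695 q [-0.92  0.28  2.03  0.    0.82 -0.87]
shift [-0.5875  0.5683  0.0564] turn [0.0313 0.0022 0.0019] dist mm 246 deg 3
shift [0.     0.7053 0.0348] turn [0.0481 0.     0.    ] dist mm 212 deg 4
```

Request:
{"method": "play_rows", "body": {
  "rows": [
    [55,[-0.05,0,0],[0,0,0]],
    [55,[-0.15,0,0],[0,0,0]],
    [55,[-0.28,0,0],[0,0,0]],
    [55,[-0.41,0.05,0.01],[0.01,0,0]],
    [55,[-0.52,0.12,0.02],[0.02,0,0]],
    [55,[-0.587,0.22,0.03],[0.031,0,0]],
    [55,[-0.587,0.34,0.04],[0.031,0,0]],
    [55,[-0.587,0.46,0.05],[0.031,0,0]],
    [55,[-0.587,0.568,0.056],[0.031,0,0]],
    [55,[-0.587,0.568,0.056],[0.031,0,0]]
  ]
}}

```text
time: 21.23
eef_pos: [0.424, -0.1869, 0.187]
tcp_rot: [0.035, 0.707, -0.032, 0.706]
contact_force: [-0.4, 0.4, -2.6]
opening: 0.697
```

Request:
{"method": "play_rows", "body": {
  "rows": [
    [55,[0,0.12,0.006],[0.01,0,0]],
    [55,[0,0.24,0.012],[0.02,0,0]],
    [55,[0,0.36,0.018],[0.03,0,0]],
    [55,[0,0.48,0.024],[0.04,0,0]],
    [55,[0,0.59,0.03],[0.048,0,0]],
    [55,[0,0.67,0.034],[0.048,0,0]],
    [55,[0,0.703,0.037],[0.048,0,0]],
    [55,[0,0.703,0.037],[0.048,0,0]],
    [55,[0,0.703,0.037],[0.048,0,0]],
    [55,[0,0.703,0.037],[0.048,0,0]]
  ]
}}

```text
time: 22.07
eef_pos: [0.4567, 0.0155, 0.1879]
tcp_rot: [0.062, 0.705, -0.062, 0.704]
contact_force: [-0.7, -0.2, -2.5]
opening: 0.69
```

Request:
{"method": "play_rows", "body": {
  "rows": [
    [55,[0,0,0],[0,0,0]],
    [55,[0,0,0],[0,0,0]]
  ]
}}

```text
time: 22.23
eef_pos: [0.4568, 0.0154, 0.1881]
tcp_rot: [0.062, 0.704, -0.062, 0.704]
contact_force: [0.0, -0.7, -1.7]
opening: 0.691
```

Run:
```python
from h import *
where(); plan((.4577,.0168,.135),-.1755)
c=cams.read_camera("wrist"); cv2.imwrite("pics/w11.png",c["color"][:,:,::-1]); inhand(c)
```

```text
t 22.23 p [0.4568 0.0154 0.1881] yaw -0.1767 x [-0. -0. -1.] F [ 0.  -0.7 -1.7] T [-0.03  0.03 -0.03] op 0.691 q [-0.19 -0.17  2.14 -0.    1.18 -0.01]
shift [0.1769 0.0051 0.0021] turn [-0.0007 -0.0001  0.0002] dist mm 53 deg 0
inhand du,dv -1 -5 score 0.981
```

Request:
{"method": "play_rows", "body": {
  "rows": [
    [55,[0.05,0.005,0.002],[0,0,0]],
    [55,[0.09,0.005,0.002],[0,0,0]],
    [55,[0.12,0.005,0.002],[0,0,0]],
    [55,[0.135,0.005,0.002],[0,0,0]],
    [55,[0.15,0.005,0.002],[0,0,0]],
    [55,[0.16,0.005,0.002],[0,0,0]],
    [55,[0.17,0.005,0.002],[0,0,0]],
    [55,[0.18,0.005,0.002],[0,0,0]],
    [55,[0.184,0.005,0.002],[0,0,0]],
    [55,[0.184,0.005,0.002],[0,0,0]]
  ]
}}

```text
time: 23.12
eef_pos: [0.4583, 0.0178, 0.134]
tcp_rot: [0.061, 0.704, -0.062, 0.705]
contact_force: [-1.6, -0.1, 3.3]
opening: 0.695
```

Run:
```python
from h import *
where()
```

```text
t 23.12 p [0.4583 0.0178 0.134 ] yaw -0.1745 x [ 0.001 -0.001 -1.   ] F [-1.6 -0.1  3.3] T [-0.1   0.49  0.02] op 0.695 q [-0.18 -0.1   2.18 -0.    1.06 -0.01]
```

Home, with light contact. Release, rise, and check.

Request:
{"method": "play_rows", "body": {
  "rows": [
    [75,[0,0,0],[0,0,0]],
    [100,[0,0,0],[0,0,0]],
    [100,[0,0,0],[0,0,0]],
    [100,[0,0,0],[0,0,0]],
    [100,[-0.06,0,0],[0,0,0]],
    [100,[-0.18,0,0],[0,0,0]],
    [100,[-0.31,0,0],[0,0,0]],
    [100,[-0.42,0,0],[0,0,0]],
    [100,[-0.42,0,0],[0,0,0]],
    [100,[-0.42,0,0],[0,0,0]]
  ]
}}

```text
time: 23.95
eef_pos: [0.4591, 0.0178, 0.2618]
tcp_rot: [0.061, 0.702, -0.062, 0.707]
contact_force: [-0.7, -0.2, -0.6]
opening: 1.002
```

Run:
```python
from h import *
where()
c=cams.read_camera("wrist"); cv2.imwrite("pics/w12.png",c["color"][:,:,::-1])
print("upper only",tray(c,(.457,.018,-.176),.121))
plan((.477,.283,.22),-.236)
```

```text
t 23.95 p [0.4591 0.0178 0.2618] yaw -0.1746 x [ 0.006 -0.001 -1.   ] F [-0.7 -0.2 -0.6] T [ 0.06  0.02 -0.  ] op 1.002 q [-0.18 -0.24  2.05  0.    1.32 -0.01]
upper only (array([ 0.45791505,  0.02089857, -0.17451985]), np.float64(0.02152845949334714))
shift [ 0.1311  0.881  -0.091 ] turn [ 0.0391  0.0009 -0.0001] dist mm 269 deg 4
```

Request:
{"method": "play_rows", "body": {
  "rows": [
    [100,[0,0.13,-0.013],[0.005,0,0]],
    [100,[0,0.26,-0.027],[0.01,0,0]],
    [100,[0.02,0.39,-0.04],[0.016,0,0]],
    [100,[0.05,0.52,-0.053],[0.02,0,0]],
    [100,[0.08,0.65,-0.067],[0.025,0,0]],
    [100,[0.11,0.77,-0.08],[0.03,0,0]],
    [100,[0.131,0.85,-0.09],[0.039,0,0]],
    [100,[0.131,0.881,-0.091],[0.039,0,0]],
    [100,[0.131,0.881,-0.091],[0.039,0,0]],
    [100,[0.131,0.881,-0.091],[0.039,0,0]]
  ]
}}

```text
time: 24.83
eef_pos: [0.4762, 0.2825, 0.2183]
tcp_rot: [0.082, 0.703, -0.084, 0.701]
contact_force: [0.8, 0.6, -0.5]
opening: 1.001
```

Run:
```python
from h import *
where()
c=cams.read_camera("wrist"); cv2.imwrite("pics/w13.png",c["color"][:,:,::-1])
Rz=R.from_euler("z",-.236).as_matrix()[:2,:2]
ctr=np.array([.477,.283])
px=[proj(c,(*(ctr+Rz@np.array(o)),.069)) for o in((-.022,.054),(.022,.054),(-.022,-.054),(.022,-.054))]
print(np.round(px))
r=rect4(dots(c,px,.069,9)); print("plate",r); plan((*r[0],.058),r[3])
```

```text
t 24.83 p [0.4762 0.2825 0.2183] yaw -0.235 x [-0.002 -0.002 -1.   ] F [ 0.8  0.6 -0.5] T [ 0.04 -0.04 -0.  ] op 1.001 q [ 0.35  0.03  1.89 -0.    1.22  0.59]
[[287. 153.]
 [343. 154.]
 [290. 280.]
 [340. 281.]]
plate (array([0.47828188, 0.28232746]), np.float64(0.043980104927918845), np.float64(0.10796020975156317), np.float64(-0.23622907580304608), np.float64(-0.23522424327811248))
shift [0.5365 0.0032 0.0058] turn [ 0.     -0.0006  0.0009] dist mm 161 deg 0
```

View pics/w13.png

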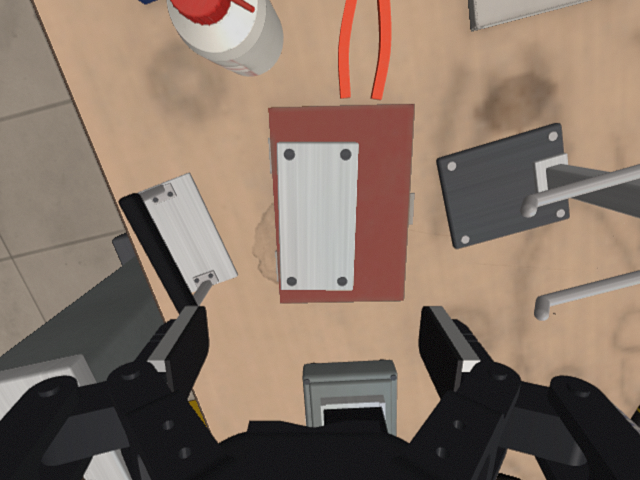

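The plate lies on the lid with heads at (289,155) to (342,281), with the fit sized exactly. Gripping it.

Request:
{"method": "play_rows", "body": {
  "rows": [
    [100,[0.13,0.003,0.006],[0,0,0]],
    [100,[0.26,0.003,0.006],[0,0,0]],
    [100,[0.38,0.003,0.006],[0,0,0]],
    [100,[0.46,0.003,0.006],[0,0,0]],
    [100,[0.51,0.003,0.006],[0,0,0]],
    [100,[0.538,0.003,0.006],[0,0,0]],
    [100,[0.538,0.003,0.006],[0,0,0]],
    [100,[0.538,0.003,0.006],[0,0,0]]
  ]
}}

```text
time: 25.55
eef_pos: [0.4795, 0.2828, 0.0591]
tcp_rot: [0.084, 0.702, -0.084, 0.702]
contact_force: [-0.2, 0.6, -0.2]
opening: 0.999
```

Request:
{"method": "play_rows", "body": {
  "force": 50,
  "rows": [
    [85,[0,0,0],[0,0,0]],
    [75,[0,0,0],[0,0,0]],
    [65,[0,0,0],[0,0,0]],
    [60,[0,0,0],[0,0,0]],
    [60,[0,0,0],[0,0,0]],
    [60,[0,0,0],[0,0,0]],
    [60,[0,0,0],[0,0,0]]
  ]
}}

```text
time: 26.13
eef_pos: [0.4806, 0.2839, 0.0608]
tcp_rot: [0.083, 0.701, -0.082, 0.704]
contact_force: [-0.6, -2.1, 7.0]
opening: 0.716
```

Run:
```python
from h import *
where(); s=ctrl.get_state()["eef_pos"]; plan((s[0],s[1],.23),-.236); plan((.458,.018,.23),-.1755,((s[0],s[1],.23),-.236))
```

```text
t 26.13 p [0.4806 0.2839 0.0608] yaw -0.2351 x [ 0.005  0.001 -1.   ] F [-0.6 -2.1  7. ] T [-0.16  0.11  0.05] op 0.716 q [ 0.35  0.23  1.98 -0.    0.92  0.59]
shift [-0.5639  0.001   0.0024] turn [ 0.0006  0.0027 -0.0011] dist mm 169 deg 0
shift [ 0.     -0.8793  0.1339] turn [-0.0385  0.      0.    ] dist mm 267 deg 3
```

Request:
{"method": "play_rows", "body": {
  "rows": [
    [60,[-0.04,0,0],[0,0,0]],
    [60,[-0.12,0,0],[0,0,0]],
    [60,[-0.25,0,0],[0,0,0]],
    [60,[-0.38,0,0],[0,0,0]],
    [60,[-0.49,0,0],[0,0,0]],
    [60,[-0.563,0,0],[0,0,0]],
    [60,[-0.563,0,0],[0,0,0]],
    [60,[-0.563,0,0],[0,0,0]]
  ]
}}

```text
time: 26.8
eef_pos: [0.479, 0.2837, 0.2288]
tcp_rot: [0.084, 0.701, -0.083, 0.703]
contact_force: [0.8, -1.3, -2.5]
opening: 0.716
```

Request:
{"method": "play_rows", "body": {
  "rows": [
    [60,[0,-0.12,0.018],[-0.005,0,0]],
    [60,[0,-0.24,0.036],[-0.01,0,0]],
    [60,[0,-0.36,0.055],[-0.015,0,0]],
    [60,[0,-0.48,0.073],[-0.02,0,0]],
    [60,[0,-0.6,0.091],[-0.025,0,0]],
    [60,[0,-0.71,0.108],[-0.03,0,0]],
    [60,[0,-0.81,0.123],[-0.038,0,0]],
    [60,[0,-0.879,0.132],[-0.038,0,0]],
    [60,[0,-0.879,0.132],[-0.038,0,0]],
    [60,[0,-0.879,0.132],[-0.038,0,0]]
  ]
}}

```text
time: 27.63
eef_pos: [0.4541, 0.0174, 0.2246]
tcp_rot: [0.064, 0.706, -0.063, 0.703]
contact_force: [0.7, 1.0, -1.3]
opening: 0.722
```

Request:
{"method": "play_rows", "body": {
  "rows": [
    [60,[0,0,0],[0,0,0]],
    [60,[0,0,0],[0,0,0]]
  ]
}}

```text
time: 27.8
eef_pos: [0.455, 0.0188, 0.2259]
tcp_rot: [0.062, 0.705, -0.062, 0.704]
contact_force: [-0.1, 0.3, -2.6]
opening: 0.72
```

Run:
```python
from h import *
where()
c=cams.read_camera("wrist"); cv2.imwrite("pics/w14.png",c["color"][:,:,::-1])
s=ctrl.get_state(); z=s["eef_pos"][2]-.0128+.021
d=dots(c,[(254,195),(374,195)],z,15); print(d); m=d.mean(0); e=d[1]-d[0]; yaw=np.arctan2(e[1],e[0]); print(np.linalg.norm(e),yaw)
ctr=m-.054*np.array([-np.sin(yaw),np.cos(yaw)]); print("plate ctr",ctr,"tcp",s["eef_pos"])
```

```text
t 27.8 p [0.455  0.0188 0.2259] yaw -0.1751 x [-0.002  0.001 -1.   ] F [-0.1  0.3 -2.6] T [0.01 0.   0.05] op 0.72 q [-0.18 -0.21  2.1   0.    1.26 -0.01]
[[0.44210915 0.07415089]
 [0.48525798 0.06654221]]
0.04381453871363662 -0.17454123335512398
plate ctr [0.45430612 0.01716701] tcp [0.45519768 0.01886749 0.22625607]
```

Request:
{"method": "play_rows", "body": {
  "rows": [
    [60,[0.05,0.009,0.009],[0,0,0]],
    [60,[0.09,0.009,0.009],[0,0,0]],
    [60,[0.12,0.009,0.009],[0,0,0]],
    [60,[0.135,0.009,0.009],[0,0,0]],
    [60,[0.15,0.009,0.009],[0,0,0]],
    [60,[0.16,0.009,0.009],[0,0,0]],
    [60,[0.17,0.009,0.009],[0,0,0]],
    [60,[0.18,0.009,0.009],[0,0,0]],
    [60,[0.187,0.009,0.009],[0,0,0]],
    [60,[0.187,0.009,0.009],[0,0,0]]
  ]
}}

```text
time: 28.68
eef_pos: [0.4586, 0.02, 0.1708]
tcp_rot: [0.062, 0.704, -0.062, 0.704]
contact_force: [0.6, 1.0, -1.7]
opening: 0.72
```

Run:
```python
from h import *
where()
```

```text
t 28.68 p [0.4586 0.02   0.1708] yaw -0.1763 x [-0.  0. -1.] F [ 0.6  1.  -1.7] T [0.09 0.01 0.02] op 0.72 q [-0.18 -0.14  2.15  0.    1.14 -0.  ]
```

Request:
{"method": "play_rows", "body": {
  "rows": [
    [60,[0.005,0,0],[0,0,0]],
    [60,[0.009,0,0],[0,0,0]],
    [60,[0.009,0,0],[0,0,0]],
    [60,[0.009,0,0],[0,0,0]]
  ]
}}

```text
time: 29.02
eef_pos: [0.459, 0.02, 0.169]
tcp_rot: [0.062, 0.704, -0.062, 0.705]
contact_force: [-0.9, 0.2, 0.3]
opening: 0.721
```

Request:
{"method": "play_rows", "body": {
  "rows": [
    [75,[0,0,0],[0,0,0]],
    [100,[0,0,0],[0,0,0]],
    [100,[0,0,0],[0,0,0]],
    [100,[-0.03,0,0],[0,0,0]],
    [100,[-0.12,0,0],[0,0,0]],
    [100,[-0.25,0,0],[0,0,0]],
    [100,[-0.35,0,0],[0,0,0]],
    [100,[-0.35,0,0],[0,0,0]],
    [100,[-0.35,0,0],[0,0,0]],
    [100,[-0.35,0,0],[0,0,0]]
  ]
}}

```text
time: 29.85
eef_pos: [0.4585, 0.02, 0.2732]
tcp_rot: [0.062, 0.704, -0.062, 0.704]
contact_force: [0.0, 0.1, -1.1]
opening: 1.0
```

Run:
```python
from h import *
where()
c=cams.read_camera("wrist"); im=c["color"][:,:,::-1]; cv2.imwrite("pics/w15.png",im)
Rz=R.from_euler("z",-.176).as_matrix()[:2,:2]; ctr=np.array([.458,.019]);z=.178
px=[proj(c,(*(ctr+Rz@np.array(o)),z)) for o in((-.022,.054),(.022,.054),(-.022,-.054),(.022,-.054))]
r=rect4(dots(c,px,z,9)); print("plate",r)
t=cams.read_camera("top"); b=proj(t,(.34,.27,.04)).astype(int); s=cams.read_camera("side")
q=proj(s,(.458,.019,.1)).astype(int); A=s["color"][q[1]-60:q[1]+60,q[0]-70:q[0]+70,::-1]
B=t["color"][b[1]-60:b[1]+40,b[0]-70:b[0]+70,::-1]
cv2.imwrite("pics/m1.png",np.hstack([cv2.resize(A,(400,343),interpolation=3),cv2.resize(B,(400,343),interpolation=3)]))
```

```text
t 29.85 p [0.4585 0.02   0.2732] yaw -0.1762 x [-0. -0. -1.] F [ 0.   0.1 -1.1] T [ 0.01 -0.01  0.01] op 1.0 q [-0.18 -0.24  2.04 -0.    1.35 -0.  ]
plate (array([0.45834735, 0.01914397]), np.float64(0.04384450562829721), np.float64(0.10783547171941617), np.float64(-0.17623750029203644), np.float64(-0.17605130143602568))
```

View pics/m1.png

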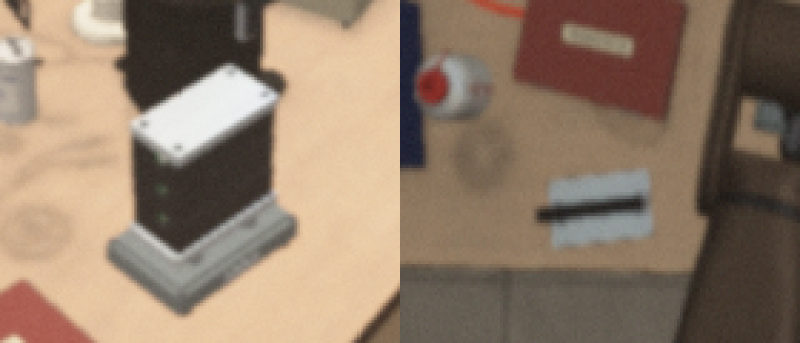

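The stack is upright with the plate flush on top, and the tamper is undisturbed at right. Next, the tamper.

Run:
```python
from h import *
plan((.35,.262,.24),.12)
```

```text
shift [ 0.1068  0.7308 -0.4949] turn [-0.1886 -0.0021 -0.0003] dist mm 267 deg 17
```

Request:
{"method": "play_rows", "body": {
  "rows": [
    [100,[0,0.1,-0.06],[-0.02,0,0]],
    [100,[0.01,0.2,-0.13],[-0.05,0,0]],
    [100,[0.03,0.3,-0.2],[-0.08,0,0]],
    [100,[0.05,0.4,-0.27],[-0.11,0,0]],
    [100,[0.07,0.5,-0.34],[-0.14,0,0]],
    [100,[0.09,0.6,-0.41],[-0.17,0,0]],
    [100,[0.107,0.69,-0.47],[-0.189,0,0]],
    [100,[0.107,0.731,-0.495],[-0.189,0,0]],
    [100,[0.107,0.731,-0.495],[-0.189,0,0]],
    [100,[0.107,0.731,-0.495],[-0.189,0,0]]
  ]
}}

```text
time: 30.83
eef_pos: [0.3502, 0.2621, 0.24]
tcp_rot: [-0.044, 0.707, 0.043, 0.705]
contact_force: [-0.3, -0.6, -0.1]
opening: 0.999
```

Run:
```python
from h import *
where()
c=cams.read_camera("wrist"); cv2.imwrite("pics/w16.png",c["color"][:,:,::-1])
```

```text
t 30.83 p [0.3502 0.2621 0.24  ] yaw 0.1228 x [-0.002 -0.001 -1.   ] F [-0.3 -0.6 -0.1] T [0.02 0.02 0.03] op 0.999 q [ 0.41 -0.27  2.12 -0.    1.29  0.29]
```

View pics/w16.png

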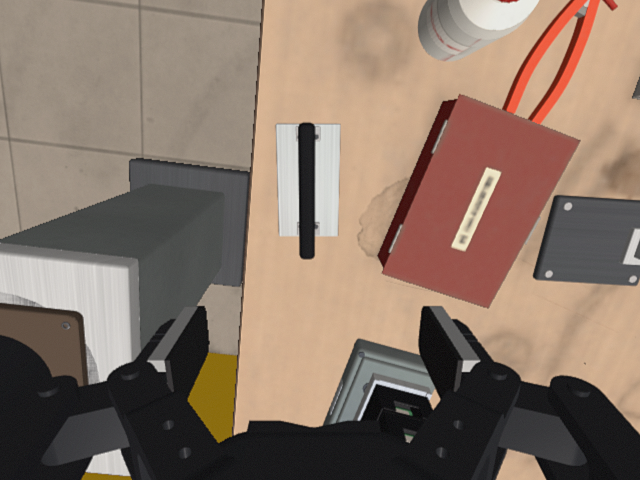

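The tamper bar runs (307,123)–(307,259), and its plate (276,124)–(338,237).

Run:
```python
from h import *
c=cams.read_camera("wrist"); g=c["color"].max(2); m=np.zeros(g.shape,np.uint8); m[100:275,290:325]=(g[100:275,290:325]<60)*255
x,e=fitbox(c,cv2.morphologyEx(m,cv2.MORPH_CLOSE,np.ones((3,3))),(.342,.268,.12),(.014,.118),.060,.078); print(x,e)
print([np.round(unproj(c,u,.008)[:2],4) for u in((276,124),(339,124),(279,237),(339,237))])
print("plate mid",np.mean([unproj(c,u,.008)[:2] for u in((276,124),(339,124),(279,237),(339,237))],0))
plan((x[0],x[1],.10),x[2]);plan((x[0],x[1],.048),x[2])
```

```text
[0.34140207 0.2804198  0.12163855] 0.0683163830167659
[array([0.3044, 0.3332]), array([0.3656, 0.3407]), array([0.318, 0.218]), array([0.3821, 0.2259])]
plate mid [0.34253886 0.27946937]
shift [ 0.4689  0.0676 -0.024 ] turn [-0.001  -0.0006  0.0005] dist mm 142 deg 0
shift [ 0.6423  0.0677 -0.0238] turn [-0.001  -0.0006  0.0005] dist mm 194 deg 0
```

Request:
{"method": "play_rows", "body": {
  "rows": [
    [100,[0.12,0.068,-0.022],[0,0,0]],
    [100,[0.24,0.068,-0.022],[0,0,0]],
    [100,[0.36,0.068,-0.022],[0,0,0]],
    [100,[0.46,0.068,-0.022],[0,0,0]],
    [100,[0.54,0.068,-0.022],[0,0,0]],
    [100,[0.6,0.068,-0.022],[0,0,0]],
    [100,[0.642,0.068,-0.022],[0,0,0]],
    [100,[0.642,0.068,-0.022],[0,0,0]],
    [100,[0.642,0.068,-0.022],[0,0,0]]
  ]
}}

```text
time: 31.68
eef_pos: [0.3422, 0.2803, 0.0482]
tcp_rot: [-0.042, 0.706, 0.042, 0.705]
contact_force: [-0.1, 0.3, -0.1]
opening: 1.0
```

Request:
{"method": "play_rows", "body": {
  "force": 90,
  "rows": [
    [70,[0,0,0],[0,0,0]],
    [50,[0,0,0],[0,0,0]],
    [30,[0,0,0],[0,0,0]],
    [20,[0,0,0],[0,0,0]],
    [10,[0,0,0],[0,0,0]],
    [3,[0,0,0],[0,0,0]],
    [3,[0,0,0],[0,0,0]],
    [3,[0,0,0],[0,0,0]],
    [3,[0,0,0],[0,0,0]],
    [3,[0,0,0],[0,0,0]]
  ]
}}

```text
time: 32.52
eef_pos: [0.3418, 0.2815, 0.0492]
tcp_rot: [-0.043, 0.706, 0.043, 0.706]
contact_force: [-2.2, -0.4, 6.2]
opening: 0.148
```

Run:
```python
from h import *
where()
```

```text
t 32.52 p [0.3418 0.2815 0.0492] yaw 0.1209 x [-0.001 -0.    -1.   ] F [-2.2 -0.4  6.2] T [-0.14  0.4  -0.04] op 0.148 q [0.46 0.02 2.26 0.   0.87 0.34]
```

Run:
```python
from h import *
s=ctrl.get_state()["eef_pos"]; plan((s[0],s[1],.265),.121); plan((.4583,.020,.265),-.176,((s[0],s[1],.265),.121))
```

```text
shift [-7.195e-01 -1.000e-04 -5.000e-04] turn [-0.0001 -0.0005  0.0001] dist mm 216 deg 0
shift [ 0.     -0.9122  0.2803] turn [0.1891 0.     0.    ] dist mm 286 deg 17
```

Request:
{"method": "play_rows", "body": {
  "rows": [
    [3,[-0.04,0,0],[0,0,0]],
    [3,[-0.12,0,0],[0,0,0]],
    [3,[-0.22,0,0],[0,0,0]],
    [3,[-0.33,0,0],[0,0,0]],
    [3,[-0.44,0,0],[0,0,0]],
    [3,[-0.55,0,0],[0,0,0]],
    [3,[-0.65,0,0],[0,0,0]],
    [3,[-0.72,0,0],[0,0,0]],
    [3,[-0.72,0,0],[0,0,0]],
    [3,[-0.72,0,0],[0,0,0]]
  ]
}}

```text
time: 33.35
eef_pos: [0.3421, 0.2815, 0.2644]
tcp_rot: [-0.042, 0.705, 0.043, 0.706]
contact_force: [-0.2, -0.2, -3.8]
opening: 0.15
```

Request:
{"method": "play_rows", "body": {
  "rows": [
    [3,[0,-0.09,0.028],[0.015,0,0]],
    [3,[0,-0.2,0.06],[0.04,0,0]],
    [3,[0,-0.31,0.095],[0.065,0,0]],
    [3,[0,-0.42,0.13],[0.09,0,0]],
    [3,[0,-0.53,0.163],[0.115,0,0]],
    [3,[0,-0.64,0.197],[0.14,0,0]],
    [3,[0,-0.75,0.23],[0.165,0,0]],
    [3,[0,-0.85,0.26],[0.189,0,0]],
    [3,[0,-0.912,0.28],[0.189,0,0]],
    [3,[0,-0.912,0.28],[0.189,0,0]]
  ]
}}

```text
time: 34.18
eef_pos: [0.458, 0.0168, 0.2607]
tcp_rot: [0.063, 0.706, -0.064, 0.702]
contact_force: [0.0, -0.0, -3.2]
opening: 0.147
```

Request:
{"method": "play_rows", "body": {
  "rows": [
    [3,[0,0,0],[0,0,0]],
    [3,[0,0,0],[0,0,0]],
    [3,[0,0,0],[0,0,0]]
  ]
}}

```text
time: 34.43
eef_pos: [0.4573, 0.0208, 0.2629]
tcp_rot: [0.062, 0.705, -0.062, 0.703]
contact_force: [-0.5, -0.0, -3.0]
opening: 0.149
```

Run:
```python
from h import *
where()
c=cams.read_camera("wrist"); cv2.imwrite("pics/w17.png",c["color"][:,:,::-1]); plan((.4583,.020,.233),-.176)
```

```text
t 34.43 p [0.4573 0.0208 0.2629] yaw -0.1751 x [-0.003  0.001 -1.   ] F [-0.5 -0.  -3. ] T [ 0.05 -0.02  0.  ] op 0.149 q [-0.18 -0.24  2.05  0.    1.33 -0.  ]
shift [ 0.1016 -0.0024  0.0033] turn [ 0.0008 -0.0012 -0.0001] dist mm 31 deg 0
```

View pics/w17.png

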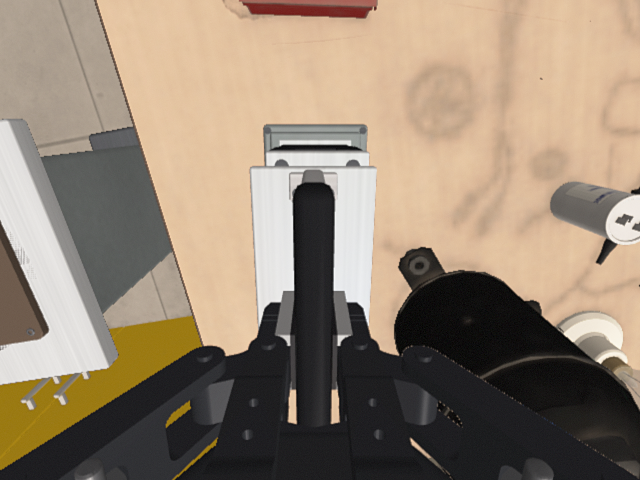

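The tamper is aligned over the plate (columns 251–376, centred on the plate). Lowering to contact.

Request:
{"method": "play_rows", "body": {
  "rows": [
    [3,[0.04,-0.002,0.003],[0,0,0]],
    [3,[0.08,-0.002,0.003],[0,0,0]],
    [3,[0.1,-0.002,0.003],[0,0,0]],
    [3,[0.112,-0.002,0.003],[0,0,0]],
    [3,[0.12,-0.002,0.003],[0,0,0]],
    [3,[0.127,-0.002,0.003],[0,0,0]],
    [3,[0.134,-0.002,0.003],[0,0,0]],
    [3,[0.134,-0.002,0.003],[0,0,0]]
  ]
}}

```text
time: 35.15
eef_pos: [0.4592, 0.0191, 0.2248]
tcp_rot: [0.062, 0.704, -0.062, 0.704]
contact_force: [-1.4, 0.4, -0.3]
opening: 0.145
```

Run:
```python
from h import *
where()
```

```text
t 35.15 p [0.4592 0.0191 0.2248] yaw -0.1762 x [ 0. -0. -1.] F [-1.4  0.4 -0.3] T [ 0.06  0.24 -0.05] op 0.145 q [-0.18 -0.2   2.09  0.    1.25 -0.  ]
```

Request:
{"method": "play_rows", "body": {
  "rows": [
    [3,[0.005,0,0],[0,0,0]],
    [3,[0.01,0,0],[0,0,0]],
    [3,[0.015,0,0],[0,0,0]],
    [3,[0.02,0,0],[0,0,0]],
    [3,[0.025,0,0],[0,0,0]],
    [3,[0.03,0,0],[0,0,0]],
    [3,[0.03,0,0],[0,0,0]],
    [3,[0.03,0,0],[0,0,0]]
  ]
}}

```text
time: 35.82
eef_pos: [0.4598, 0.019, 0.2171]
tcp_rot: [0.062, 0.704, -0.062, 0.705]
contact_force: [-1.3, -0.2, 6.8]
opening: 0.146
```

Run:
```python
from h import *
where()
```

```text
t 35.82 p [0.4598 0.019  0.2171] yaw -0.1762 x [ 0.002 -0.    -1.   ] F [-1.3 -0.2  6.8] T [ 0.11  0.57 -0.01] op 0.146 q [-0.18 -0.19  2.1   0.    1.23 -0.  ]
```

Request:
{"method": "play_rows", "body": {
  "rows": [
    [3,[0.004,0,0],[0,0,0]],
    [3,[0.008,0,0],[0,0,0]],
    [3,[0.012,0,0],[0,0,0]],
    [3,[0.015,0,0],[0,0,0]],
    [3,[0.015,0,0],[0,0,0]],
    [3,[0.015,0,0],[0,0,0]]
  ]
}}

```text
time: 36.32
eef_pos: [0.4614, 0.0188, 0.2167]
tcp_rot: [0.062, 0.702, -0.062, 0.707]
contact_force: [-3.6, 1.5, 19.6]
opening: 0.151
```

Run:
```python
from h import *
where()
```

```text
t 36.32 p [0.4614 0.0188 0.2167] yaw -0.1761 x [ 0.006 -0.001 -1.   ] F [-3.6  1.5 19.6] T [ 0.25  1.33 -0.03] op 0.151 q [-0.18 -0.19  2.1   0.    1.23 -0.  ]
```

Bottomed: z stays at 0.217 while the force rises. Hold about 2.8 s.

Request:
{"method": "play_rows", "body": {
  "rows": [
    [3,[0.002,0,-0.004],[0,0,0]],
    [3,[0.002,0,-0.004],[0,0,0]],
    [3,[0.002,0,-0.004],[0,0,0]],
    [3,[0.002,0,-0.004],[0,0,0]],
    [3,[0.002,0,-0.004],[0,0,0]],
    [3,[0.002,0,-0.004],[0,0,0]],
    [3,[0.002,0,-0.004],[0,0,0]],
    [3,[0.002,0,-0.004],[0,0,0]],
    [3,[0.002,0,-0.004],[0,0,0]],
    [3,[0.002,0,-0.004],[0,0,0]]
  ]
}}

```text
time: 37.15
eef_pos: [0.4607, 0.0189, 0.2166]
tcp_rot: [0.062, 0.702, -0.062, 0.707]
contact_force: [-2.8, 1.2, 20.7]
opening: 0.144
```

Request:
{"method": "play_rows", "body": {
  "rows": [
    [3,[0,0,0],[0,0,0]],
    [3,[0,0,0],[0,0,0]],
    [3,[0,0,0],[0,0,0]],
    [3,[0,0,0],[0,0,0]],
    [3,[0,0,0],[0,0,0]],
    [3,[0,0,0],[0,0,0]],
    [3,[0,0,0],[0,0,0]],
    [3,[0,0,0],[0,0,0]],
    [3,[0,0,0],[0,0,0]],
    [3,[0,0,0],[0,0,0]]
  ]
}}

```text
time: 37.98
eef_pos: [0.4608, 0.0189, 0.2167]
tcp_rot: [0.062, 0.701, -0.062, 0.707]
contact_force: [-5.1, 0.7, 20.1]
opening: 0.146
```

Request:
{"method": "play_rows", "body": {
  "rows": [
    [3,[0,0,0],[0,0,0]],
    [3,[0,0,0],[0,0,0]],
    [3,[0,0,0],[0,0,0]],
    [3,[0,0,0],[0,0,0]],
    [3,[0,0,0],[0,0,0]],
    [3,[0,0,0],[0,0,0]],
    [3,[0,0,0],[0,0,0]],
    [3,[0,0,0],[0,0,0]],
    [3,[0,0,0],[0,0,0]],
    [3,[0,0,0],[0,0,0]]
  ]
}}

```text
time: 38.82
eef_pos: [0.4608, 0.0189, 0.2167]
tcp_rot: [0.062, 0.701, -0.062, 0.707]
contact_force: [-4.7, 1.0, 20.0]
opening: 0.15
```

Run:
```python
from h import *
where()
c=cams.read_camera("side"); q=proj(c,(.458,.019,.1)).astype(int)
cv2.imwrite("pics/press.png",c["color"][q[1]-60:q[1]+60,q[0]-70:q[0]+70,::-1])
```

```text
t 38.82 p [0.4608 0.0189 0.2167] yaw -0.1762 x [ 0.008 -0.001 -1.   ] F [-4.7  1.  20. ] T [0.24 1.26 0.01] op 0.15 q [-0.18 -0.19  2.1   0.    1.23 -0.  ]
```

Depth matches full travel (0.227 to 0.217). I'll unload the small sideways force and hold a bit longer, for surety about level.

Request:
{"method": "play_rows", "body": {
  "rows": [
    [3,[0,0,-0.004],[0,0,0]],
    [3,[0,0,-0.008],[0,0,0]],
    [3,[0,0,-0.01],[0,0,0]],
    [3,[0,0,-0.01],[0,0,0]],
    [3,[0,0,-0.01],[0,0,0]],
    [3,[0,0,-0.01],[0,0,0]],
    [3,[0,0,-0.01],[0,0,0]],
    [3,[0,0,-0.01],[0,0,0]],
    [3,[0,0,-0.01],[0,0,0]],
    [3,[0,0,-0.01],[0,0,0]]
  ]
}}

```text
time: 39.7
eef_pos: [0.4586, 0.0192, 0.2167]
tcp_rot: [0.062, 0.7, -0.063, 0.708]
contact_force: [-1.7, 0.6, 18.4]
opening: 0.149
```

Request:
{"method": "play_rows", "body": {
  "rows": [
    [3,[0,0,0],[0,0,0]],
    [3,[0,0,0],[0,0,0]],
    [3,[0,0,0],[0,0,0]],
    [3,[0,0,0],[0,0,0]],
    [3,[0,0,0],[0,0,0]],
    [3,[0,0,0],[0,0,0]],
    [3,[0,0,0],[0,0,0]],
    [3,[0,0,0],[0,0,0]],
    [3,[0,0,0],[0,0,0]],
    [3,[0,0,0],[0,0,0]]
  ]
}}

```text
time: 40.53
eef_pos: [0.4586, 0.0192, 0.2167]
tcp_rot: [0.062, 0.7, -0.063, 0.708]
contact_force: [-2.5, 0.8, 19.0]
opening: 0.15
```

Run:
```python
from h import *
where()
c=cams.read_camera("wrist")
# platen pose: screws of housing etc not needed; hook tips from w13 (camera pose saved at t=24.8 not kept): re-measure later
s=ctrl.get_state()["eef_pos"]; plan((s[0],s[1],.29),-.176)
```

```text
t 40.53 p [0.4586 0.0192 0.2167] yaw -0.1762 x [ 0.011 -0.002 -1.   ] F [-2.5  0.8 19. ] T [0.17 0.67 0.02] op 0.15 q [-0.18 -0.2   2.11  0.    1.22 -0.  ]
shift [-0.2443  0.      0.0027] turn [-0.0001  0.0071 -0.    ] dist mm 73 deg 1
```

Now locate the hook precisely, from the stored picture w13 and its pose. I read the base corners as (438,160), (559,125), (571,213), (459,248) and the prong tips as (530,206), (543,308).

Run:
```python
from h import *
c=cams.read_camera("wrist"); s=ctrl.get_state()
def T(p,q):
    M=np.eye(4);M[:3,:3]=R.from_quat(q).as_matrix();M[:3,3]=p;return M
K=c["view"]@T(s["eef_pos"],s["tcp_rot"])   # tool->cam
c["view"]=K@np.linalg.inv(T([.4762,.2825,.2183],R.from_quat([.082,.703,-.084,.701]).as_quat()))
# sanity: plate dots on lid
print("check",unproj(c,(289,155),.069),unproj(c,(342,281),.069))
B=[unproj(c,u,.010)[:2] for u in((438,160),(559,125),(571,213),(459,248))]
B=np.array(B);print(np.round(B,4),[round(np.linalg.norm(B[i]-B[(i+1)%4])*1e3) for i in range(4)],"ctr",B.mean(0))
d=(B[1]+B[2]-B[0]-B[3]);print("yaw",np.arctan2(d[1],d[0]))
S=[unproj(c,u,.010)[:2] for u in((451,166),(552,136),(465,240),(561,212))];print("bolt ctr",np.mean(S,0))
t=np.array([unproj(c,u,.158)[:2] for u in((530,206),(543,308))]);e=t[0]-t[1];print("tips",t,np.linalg.norm(e),"yaw",np.arctan2(e[1],e[0])-np.pi/2)
for u in((640,170),(640,281)): print("prong far",unproj(c,u,.150)[:2])
```

```text
check [0.4693628  0.33907559 0.069     ] [0.48712323 0.22446068 0.069     ]
[[0.5998 0.298 ]
 [0.7115 0.3036]
 [0.7203 0.2165]
 [0.609  0.2055]] [112, 88, 112, 93] ctr [0.66014162 0.25589187]
yaw 0.07387600620253802
bolt ctr [0.66063281 0.25430371]
tips [[0.60234845 0.28594837]
 [0.60653195 0.21866705]] 0.06741125913183225 yaw 0.062099305370453495
prong far [0.66866573 0.2897698 ]
prong far [0.67094915 0.21832458]
```

Run:
```python
from h import *
P=((.4586,.0192,.29),-.176)
plan((.532,.247,.29),.065,P)
```

```text
shift [0.     0.7904 0.1079] turn [-0.1534  0.      0.    ] dist mm 239 deg 14
```

Request:
{"method": "play_rows", "body": {
  "rows": [
    [3,[-0.01,0,0],[0,0.007,0]],
    [3,[-0.03,0,0],[0,0.007,0]],
    [3,[-0.05,0,0],[0,0.007,0]],
    [3,[-0.08,0,0],[0,0.007,0]],
    [3,[-0.13,0,0],[0,0.007,0]],
    [3,[-0.2,0,0],[0,0.007,0]],
    [3,[-0.25,0,0],[0,0.007,0]],
    [3,[-0.28,0,0],[0,0.007,0]],
    [3,[-0.28,0,0],[0,0.007,0]],
    [3,[-0.28,0,0],[0,0.007,0]]
  ]
}}

```text
time: 41.47
eef_pos: [0.4544, 0.02, 0.2933]
tcp_rot: [0.063, 0.709, -0.062, 0.7]
contact_force: [0.0, 0.4, -3.6]
opening: 0.147
```

Run:
```python
from h import *
where(); plan((.532,.247,.29),.065)
```

```text
t 41.47 p [0.4544 0.02   0.2933] yaw -0.1762 x [-0.013  0.002 -1.   ] F [ 0.   0.4 -3.6] T [-0.04 -0.    0.  ] op 0.147 q [-0.18 -0.26  2.01 -0.    1.4  -0.  ]
shift [0.0096 0.7904 0.1222] turn [-0.1536 -0.008  -0.001 ] dist mm 240 deg 14
```

Request:
{"method": "play_rows", "body": {
  "rows": [
    [3,[0,0.09,0.014],[-0.02,-0.002,0]],
    [3,[0,0.19,0.03],[-0.04,-0.004,0]],
    [3,[0,0.29,0.045],[-0.06,-0.008,0]],
    [3,[0,0.39,0.06],[-0.08,-0.008,0]],
    [3,[0,0.49,0.076],[-0.1,-0.008,0]],
    [3,[0,0.59,0.091],[-0.12,-0.008,0]],
    [3,[0.01,0.69,0.107],[-0.14,-0.008,0]],
    [3,[0.01,0.76,0.118],[-0.154,-0.008,0]],
    [3,[0.01,0.79,0.122],[-0.154,-0.008,0]],
    [3,[0.01,0.79,0.122],[-0.154,-0.008,0]]
  ]
}}

```text
time: 42.3
eef_pos: [0.5317, 0.2481, 0.2883]
tcp_rot: [-0.024, 0.708, 0.024, 0.706]
contact_force: [-0.5, -0.4, -3.0]
opening: 0.145
```

Request:
{"method": "play_rows", "body": {
  "rows": [
    [3,[0.1,0,0],[0,0,0]],
    [3,[0.2,0,0],[0,0,0]],
    [3,[0.3,0,0],[0,0,0]],
    [3,[0.38,0,0],[0,0,0]],
    [3,[0.413,0,0],[0,0,0]],
    [3,[0.413,0,0],[0,0,0]],
    [3,[0.413,0,0],[0,0,0]],
    [3,[0.413,0,0],[0,0,0]]
  ]
}}

```text
time: 42.97
eef_pos: [0.534, 0.2468, 0.1693]
tcp_rot: [-0.022, 0.705, 0.024, 0.709]
contact_force: [0.4, 0.6, -2.5]
opening: 0.153
```

Run:
```python
from h import *
where(); plan((.647,.2547,.165),.065)
c=cams.read_camera("wrist"); im=c["color"][:,:,::-1].copy(); cv2.imwrite("pics/w18.png",im)
s=ctrl.get_state(); top=s["eef_pos"][2]-.0492+.078
print("bar end expected px",proj(c,s["eef_pos"]+[-.004,.058,top-s["eef_pos"][2]]))
```

```text
t 42.97 p [0.534  0.2468 0.1693] yaw 0.0651 x [ 0.005  0.002 -1.   ] F [ 0.4  0.6 -2.5] T [-0.01  0.02 -0.02] op 0.153 q [0.26 0.15 1.85 0.   1.13 0.2 ]
shift [0.0165 0.0016 0.3775] turn [ 0.      0.0035 -0.0011] dist mm 113 deg 0
bar end expected px [315.42922408 188.13830737]
```

View pics/w18.png

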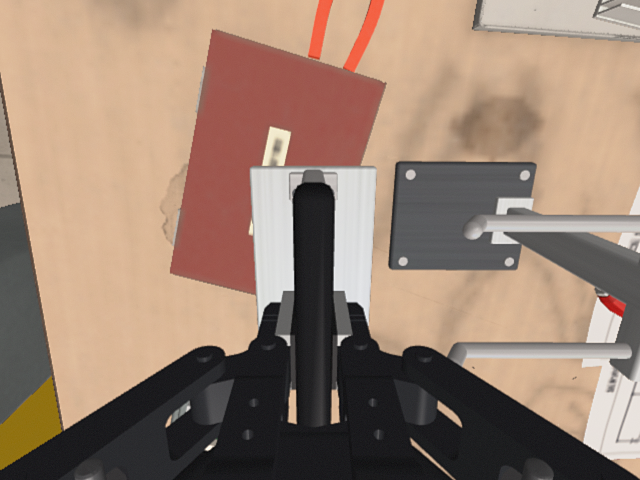

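The prongs run level in the image, so yaw matches. Their axes are near rows 224 and 351, with tips near (475,229) and (457,352).

Run:
```python
from h import *
c=cams.read_camera("wrist")
t=np.array([unproj(c,u,.158)[:2] for u in((475,229),(458,352))])
b=np.array([unproj(c,u,.150)[:2] for u in((590,224),(590,351))])
print(t,b); e=b[0]-b[1]; print(np.linalg.norm(e),np.arctan2(e[1],e[0])-np.pi/2)
x=np.array([np.cos(.065),np.sin(.065)]); 
print("seat from tips",t.mean(0)+.0415*x, "axis pt",b.mean(0))
s=ctrl.get_state()["eef_pos"][:2]; y=np.array([-x[1],x[0]]); print("lateral axis-tcp",y@(b.mean(0)-s))
```

```text
[[0.60271871 0.28485192]
 [0.60688268 0.22199283]] [[0.65937533 0.28857922]
 [0.67949941 0.22146965]]
0.07006192165408497 0.2913365089510822
seat from tips [0.64621305 0.25611798] axis pt [0.66943737 0.25502443]
lateral axis-tcp -0.0008904840899451909
```

Request:
{"method": "play_rows", "body": {
  "rows": [
    [3,[0,0.001,0.06],[0,0,0]],
    [3,[0,0.001,0.12],[0,0,0]],
    [3,[0,0.001,0.18],[0,0,0]],
    [3,[0,0.001,0.24],[0,0,0]],
    [3,[0,0.001,0.3],[0,0,0]],
    [3,[0,0.001,0.35],[0,0,0]],
    [3,[0,0.001,0.376],[0,0,0]],
    [3,[0,0.001,0.376],[0,0,0]],
    [3,[0,0.001,0.376],[0,0,0]]
  ]
}}

```text
time: 43.82
eef_pos: [0.6452, 0.2547, 0.1678]
tcp_rot: [-0.023, 0.706, 0.024, 0.707]
contact_force: [-0.7, 1.1, -2.6]
opening: 0.149
```

Run:
```python
from h import *
where(); plan((.647,.255,.1445),.065)
```

```text
t 43.82 p [0.6452 0.2547 0.1678] yaw 0.0656 x [ 0.002  0.001 -1.   ] F [-0.7  1.1 -2.6] T [-0.    0.03  0.  ] op 0.149 q [0.23 0.38 1.58 0.   1.18 0.16]
shift [0.0778 0.0005 0.0058] turn [ 0.0004  0.0013 -0.0008] dist mm 23 deg 0
```

Request:
{"method": "play_rows", "body": {
  "rows": [
    [3,[0.02,0,0.004],[0,0,0]],
    [3,[0.04,0,0.004],[0,0,0]],
    [3,[0.055,0,0.004],[0,0,0]],
    [3,[0.065,0,0.004],[0,0,0]],
    [3,[0.074,0,0.004],[0,0,0]],
    [3,[0.08,0,0.004],[0,0,0]],
    [3,[0.084,0,0.004],[0,0,0]],
    [3,[0.084,0,0.004],[0,0,0]]
  ]
}}

```text
time: 44.48
eef_pos: [0.6465, 0.2548, 0.143]
tcp_rot: [-0.023, 0.706, 0.024, 0.707]
contact_force: [-2.4, 0.8, 1.1]
opening: 0.149
```

Run:
```python
from h import *
where()
```

```text
t 44.48 p [0.6465 0.2548 0.143 ] yaw 0.0657 x [ 0.002  0.001 -1.   ] F [-2.4  0.8  1.1] T [-0.09  0.45 -0.04] op 0.149 q [0.23 0.4  1.59 0.   1.14 0.16]
```

The prongs carry it now: z is as expected and the load has shifted. Opening partly, to stay clear of the post.

Request:
{"method": "play_rows", "body": {
  "rows": [
    [16,[0,0,0],[0,0,0]],
    [20,[0,0,0],[0,0,0]],
    [28,[0,0,0],[0,0,0]],
    [36,[0,0,0],[0,0,0]],
    [42,[0,0,0],[0,0,0]],
    [42,[0,0,0],[0,0,0]],
    [42,[0,0,0],[0,0,0]]
  ]
}}

```text
time: 45.07
eef_pos: [0.6466, 0.2547, 0.142]
tcp_rot: [-0.023, 0.706, 0.024, 0.707]
contact_force: [-1.0, -0.5, -0.3]
opening: 0.416
```

Request:
{"method": "play_rows", "body": {
  "rows": [
    [42,[-0.02,0,0],[0,0,0]],
    [42,[-0.05,0,0],[0,0,0]],
    [42,[-0.1,0,0],[0,0,0]],
    [42,[-0.16,0,0],[0,0,0]],
    [42,[-0.24,0,0],[0,0,0]],
    [42,[-0.32,0,0],[0,0,0]],
    [42,[-0.38,0,0],[0,0,0]],
    [42,[-0.38,0,0],[0,0,0]],
    [42,[-0.38,0,0],[0,0,0]]
  ]
}}

```text
time: 45.82
eef_pos: [0.6472, 0.2549, 0.2592]
tcp_rot: [-0.022, 0.704, 0.024, 0.709]
contact_force: [-0.0, -0.5, -0.2]
opening: 0.417
```

Run:
```python
from h import *
where()
c=cams.read_camera("wrist"); cv2.imwrite("pics/w19.png",c["color"][:,:,::-1])
g=c["color"].max(2); u,v=proj(c,(.6465,.254,.172)).astype(int); m=np.zeros(g.shape,np.uint8)
sl=np.s_[max(v-110,0):v+110,u-22:u+22]; m[sl]=(g[sl]<60)*255
x,e=fitbox(c,cv2.morphologyEx(m,cv2.MORPH_CLOSE,np.ones((3,3))),(.6465,.254,.065),(.014,.118),.154,.172); print("bar",x,e,(u,v))
```

```text
t 45.82 p [0.6472 0.2549 0.2592] yaw 0.0657 x [ 0.007  0.002 -1.   ] F [-0.  -0.5 -0.2] T [-0.02  0.03 -0.01] op 0.417 q [0.23 0.31 1.5  0.   1.33 0.16]
bar [0.64649143 0.25391388 0.0652407 ] 0.09916259674121175 (np.int64(311), np.int64(247))
```

The bar sits on the seat, fitted at (0.6465, 0.2539). Last check: the stack.

Run:
```python
from h import *
plan((.458,.019,.28),-.176)
```

```text
shift [-0.0807 -0.7424 -0.6775] turn [ 0.1539  0.0017 -0.001 ] dist mm 302 deg 14
```

Request:
{"method": "play_rows", "body": {
  "rows": [
    [42,[-0.08,-0.07,-0.06],[0.015,0,0]],
    [42,[-0.08,-0.16,-0.145],[0.035,0,0]],
    [42,[-0.08,-0.25,-0.23],[0.055,0,0]],
    [42,[-0.08,-0.34,-0.31],[0.075,0,0]],
    [42,[-0.08,-0.43,-0.39],[0.095,0,0]],
    [60,[-0.08,-0.52,-0.475],[0.115,0,0]],
    [80,[-0.08,-0.61,-0.56],[0.135,0,0]],
    [100,[-0.08,-0.69,-0.63],[0.154,0,0]],
    [100,[-0.08,-0.742,-0.677],[0.154,0,0]],
    [100,[-0.08,-0.742,-0.677],[0.154,0,0]]
  ]
}}

```text
time: 46.7
eef_pos: [0.4555, 0.0172, 0.2773]
tcp_rot: [0.064, 0.705, -0.063, 0.703]
contact_force: [0.4, 0.1, -0.9]
opening: 1.002
```

Request:
{"method": "play_rows", "body": {
  "rows": [
    [100,[0,0,0],[0,0,0]],
    [100,[0,0,0],[0,0,0]],
    [100,[0,0,0],[0,0,0]]
  ]
}}

```text
time: 46.95
eef_pos: [0.4584, 0.0198, 0.2787]
tcp_rot: [0.063, 0.704, -0.061, 0.704]
contact_force: [0.7, 0.3, 0.4]
opening: 1.002
```

Run:
```python
from h import *
where()
c=cams.read_camera("wrist"); cv2.imwrite("pics/w20.png",c["color"][:,:,::-1])
Rz=R.from_euler("z",-.176).as_matrix()[:2,:2]; ctr=np.array([.4583,.0191]);z=.178
px=[proj(c,(*(ctr+Rz@np.array(o)),z)) for o in((-.022,.054),(.022,.054),(-.022,-.054),(.022,-.054))]
print("plate",rect4(dots(c,px,z,9)))
# bar of hung tamper in the top and side views, dark fraction along its expected line
d=np.array([-np.sin(.065),np.cos(.065)])
for n in("top","side"):
    k=cams.read_camera(n)
    a=[int(k["color"][tuple(np.round(proj(k,(*(np.array([.6465,.254])+d*t),.163))).astype(int)[::-1])].max()) for t in np.linspace(-.055,.055,9)]; print(n,a)
```

```text
t 46.95 p [0.4584 0.0198 0.2787] yaw -0.1753 x [ 0.     0.002 -1.   ] F [0.7 0.3 0.4] T [-0.02 -0.04  0.01] op 1.002 q [-0.18 -0.25  2.03  0.    1.36 -0.  ]
plate (array([0.45829368, 0.01922628]), np.float64(0.04388094686320251), np.float64(0.10773003366592589), np.float64(-0.17649867658858476), np.float64(-0.17543783652373818))
top [38, 35, 42, 38, 42, 40, 40, 39, 50]
side [67, 63, 65, 66, 65, 66, 67, 65, 64]
```

All checks agree, so I'm handing in.

```bash
python3 -c "
from plant import ctrl
print(ctrl.sign_off())"
```

```text
the job is handed in; nothing more can be done
None
```

I handed the job in at about 47 s of the 210 s allowed; the sign-off gave no verdict.

**What I did:** I set the top plate aside on the box lid, stacked all three trays on the platen and put the plate back on top. I then pressed with the tamper for more than 4 s and hung it on both prongs of the hook stand.

**Last checks:**
- **Top plate:** it measures 0.4583, 0.0192 m at yaw -0.176 rad, matching its reading before the press within 0.2 mm. That is within about 2 mm of its first place on the platen. Its apparent size fits the full stacked height.
- **Press:** the tool sank 10 mm (0.227 to 0.217 m) and stopped there, with about 20 N on the hand. The tool tilted at most 0.011 rad. I did not measure the platen's own level directly.
- **Tamper:** its bar measures 0.6465, 0.2539 m, within 2 mm of the hook seat, with its yaw in line. Dark pixels fill the bar's expected line in the top and side views.
- **Disagreement:** the top tray's outline measured about 3 mm further along y than the bottom tray's. That is inside the 6 mm limit, and probably part bias from the trays below it and part pin play.
- **Bystanders:** I did not re-measure the bottle or the fan motor after the first picture, but the arm was never close to either.

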